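# Turn a medicine canister code-up in the reader's V-rests and close the reader

## Robot

A 7-joint arm with a two-finger parallel gripper is mounted at the origin on the work surface. World frame = base frame: x ahead of the robot, y to its left, z up, the work surface at z = 0. Lengths are in m, angles in rad, forces in N, time in s.
With the tool pointing down it reaches from about 0.4 to 0.875 m from the base axis. Payload 19.3 kg.
Tool frame: the origin (TCP) lies at the very end of the fingers, on their centre line; the grasp point (between the pads) lies 19 mm behind it; z points along the fingers, y is the direction in which the jaws open and shut (so a half turn about z gives the same grasp; the last joint's range is limited). The gripper opens to 85 mm and grips with 20 to 120 N. Pads are 22 mm wide; open, the fingers measure 114 mm over their backs; the gripper's body (76 mm by 85 mm) begins 54 mm behind the grasp point. The pads swing forward as they close: fully open they stand 13 mm farther back than shut.
Start: joints at [-1.271, 0.521, -0.036, 1.599, 0.021, 1.021, -0.113], TCP at [0.226, 0.583, 0.206] pointing down, gripper open.
Joint ranges: [-2.91, 2.91], [-0.3, 2.13], [-1.5, 1.42], [0.17, 2.43], [-1.26, 4.41], [0.16, 1.93], [-2.52, 2.52]. Speed limits (rad/s): [1.89, 1.89, 2.39, 2.39, 3.01, 3.01, 3.01].

## Interface

Orientations are given as [roll, pitch, yaw] about the fixed x, y, z axes, in that order (R = Rz(yaw) Ry(pitch) Rx(roll)).
In Python, from workcell import bot, grab_frame, calibration, workorder gives the robot as it stands.
- The arm moves only by the tool move_arm, never from a script. Its arguments are lists of equal length, an entry for each row: "jaw": the closure in counts, from 0 (fully open) to 255 (shut); "dp": the shift along the tool's x, y, z in units of 800 mm (1.0 is 800 mm), a list of three; "rotation": the turn, a rotation vector about the tool's x, y, z in units of pi rad (1.0 is pi rad), a list of three. In form: {"jaw": [jaw, ...], "dp": [[dx, dy, dz], ...], "rotation": [[rx, ry, rz], ...]}. A call has 1 to 10 rows; each row shifts and turns the commanded pose from where the row before left it, along the tool's axes as they then stand; what a row does not reach is not made up. A row lasts 1/8 s, in which the tool goes at most 62.5 mm and 10.7 degrees, less where a joint would pass 70% of its speed; a pose out of reach is approached as far as the arm can. A call with a number of a shift or a turn outside -1 to 1 is refused whole. A call with a gripper value outside its range is refused whole. The fingers move at their own pace and stop on an object; "squeeze" is the grip in N (left out, the last holds). Time passes only in rows, so rows that do not move let the fingers close. It gives the time, the measured TCP pose, the force and the opening at its end, in the units of the state.
- bot.observe(): the state, without advancing time (a new reading comes with each control period).
- grab_frame(name): name is "scene" or "top" or "wrist"; returns the picture (420x560x3 uint8, blue, green, red); there is no depth.
- calibration(name): a dict with "camera_matrix" (3x3 intrinsics, pixels), "T" (4x4, takes a point from camera to world coordinates). Camera axes: x right, y down, z forward; pixel columns grow to the right and rows downward; lengths in m; the calibration is good to about 2 mm. A picture is of the moment at which its call begins: read the wrist's pose just before it. calibration takes no time and is no camera call; for the wrist camera it gives the pose at the moment of the call.
- workorder.job_done(): hands the job in, once; it reports no verdict.
The state is a dict: "clock": time; "qpos": joint angles; "qd": joint speeds; "joint_efforts": joint torques, N m; "position": TCP position; "tool_rot": TCP orientation; "force": force on the tool from outside, world axes, zero at the start; "moment": the same for the moment, N m; "grip_width": finger opening in m.
Only numpy, scipy, OpenCV 4.12 (cv2) and the standard library are available. Lean on these libraries where they do the work, as an engineer would, in place of code of your own. Each camera call takes 0.05 s, during which the arm holds its last target. There are 200 camera calls.

## Task

Roll the orange medicine canister in the two V-rests of the code reader until the flat with the bar code faces straight up, leave it lying in both rests where it was along them, and let go. Then swing the reader head fully down over the flat. Do not knock the jar or the cartons about.

Things in the scene. Friction and masses are not known exactly. Their poses are not given: they have to be found in the camera images.
- stand: The fixed code reader; its place and yaw vary. Origin: centre of the underside of its base plate (120 x 300 mm, 14 mm thick). Axes: z up, y along the trough towards the head's hinge column (the end farther from the robot), x level across the trough, to the right as the robot sees it.
- rest_mid (a point): Point of the reader 125 mm above the table, half-way between the two blue V-rests, on the line where the canister's axis lies; same axes as the stand. The V-rests (22 mm wide, 90 degree troughs rising about to the height of the canister's axis) are centred 76 mm either side along y, on 50 mm wide posts; the gap of 130 mm between them is free down to the base plate.
- canister_mid (a point): Centre of the loose orange canister: round, 52 mm diameter, 180 mm long, about 250 g; its z lies along the stand's y. The orange middle 112 mm has one flat, 18.5 mm from the axis, 36.5 mm wide, with a white bar-code label; the white ends are fully round and lie in the V-rests. Its x points straight out of the flat, which at the start is turned 50 to 125 degrees from up, towards the stand's +x.
- reader (a joint): Hinge of the reader head, rad: 0 fully down (its stop), 1.4 to 1.7 (upright) at the start. It stays wherever it is left; pushing it takes about 3 N at the head. With the head down there are 3 mm between it and the flat of a canister lying flat up; a canister not turned up keeps it from closing.
- reader_hinge (a point): Middle of the hinge axis, fixed to the reader: 125 mm along the stand's y from rest_mid and 40 mm above it. The hinge axis is parallel to the stand's x; same axes as the stand.
- reader_pad (a point): Centre of the outer face of the yellow thumb pad (34 x 36 mm) on the white reader head (44 x 46 x 38 mm), 125 mm from the hinge along the arm and 26 mm off the arm's middle plane; moves with the head. Its z points out of the pad (up when the head is down), its y along the arm to the hinge. Push here to close.
- syrup_mid (a point): Centre of a loose amber jar with a white cap, 54 mm in diameter, 115 mm tall, standing by the hinge column, on the stand's -x side. Leave alone.
- carton_a_mid (a point): Centre of a loose white and green carton, 60 x 120 x 42 mm (x, y, z), lying about 160 mm to the stand's -x side. Leave alone.
- carton_b_mid (a point): Centre of a loose white and blue carton, 55 x 90 x 75 mm (x, y, z), standing about 200 mm to the stand's +x side. Leave alone.

How it is judged:
By the outcome, as a careful person would: the job done as asked, in the order asked, and still so for the second after the job is handed in, with the robot touching nothing.
It also fails if it takes over 72 s, if anything falls off the work surface, if the arm or the gripper's body presses on something with over 40 N, if the wrist force passes 120 N, or if a joint passes its speed limit or range.

## Working session

There is one attempt and no reset: what is moved stays moved. The work goes in short steps, Python scripts to look and compute and a tool call to move; the robot and the scene stay as the last step left them, time stands still between calls to the robot, and variables do not carry over. Pictures are saved under pics/ and viewed, about 8 in all and at most 12, crops included, and the job is handed in when it is done.

Besides the shell and the picture viewer there is one more tool, called after "Emit:" in YAML: its name, and indented under it one key for each argument. move_arm: Moves the arm, as the interface text tells. Shifts and turns lie within -1 to 1; 1 stands for 800 mm of shift or pi rad of turn. Its arguments: {"type":"object","properties":{"jaw":{"type":"array","items":{"type":"number"}},"dp":{"type":"array","items":{"type":"array","items":{"type":"number","minimum":-1,"maximum":1}}},"rotation":{"type":"array","items":{"type":"array","items":{"type":"number","minimum":-1,"maximum":1}}},"squeeze":{"type":"number"}},"required":["jaw","dp","rotation"]}

```bash
mkdir -p pics; ls
python3 - <<'E'
from workcell import bot,grab_frame,calibration
import cv2,numpy as np
s=bot.observe();print({k:np.round(v,3).tolist() for k,v in s.items()})
for n in("scene","top"):
    cv2.imwrite(f"pics/{n}0.png",grab_frame(n));c=calibration(n);print(n,np.round(c["camera_matrix"],1).tolist(),np.round(c["T"],3).tolist())
E
```

```text
pics
{'clock': 0.0, 'qpos': [-1.271, 0.522, -0.036, 1.6, 0.021, 1.021, -0.113], 'qd': [0.001, 0.002, -0.001, 0.0, -0.001, -0.001, -0.001], 'joint_efforts': [0.0, -92.711, 1.979, -36.994, 0.018, 0.008, -0.0], 'position': [0.226, 0.582, 0.206], 'tool_rot': [-3.14, 0.0, 2.772], 'force': [-0.098, 0.08, -0.293], 'moment': [-0.002, 0.062, -0.039], 'grip_width': 0.086}
scene [[409.8, 0.0, 279.5], [0.0, 409.8, 201.7], [0.0, 0.0, 1.0]] [[0.85, 0.438, -0.293, 0.72], [0.527, -0.702, 0.478, -0.358], [0.003, -0.561, -0.828, 0.825], [0.0, 0.0, 0.0, 1.0]]
top [[463.2, 0.0, 275.0], [0.0, 463.2, 210.2], [0.0, 0.0, 1.0]] [[-0.022, -0.985, 0.172, 0.363], [-1.0, 0.021, -0.012, 0.042], [0.008, -0.172, -0.985, 0.926], [0.0, 0.0, 0.0, 1.0]]
```

View pics/scene0.png

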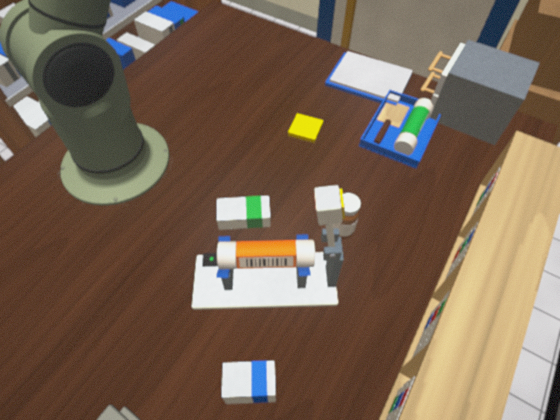

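View pics/top0.png

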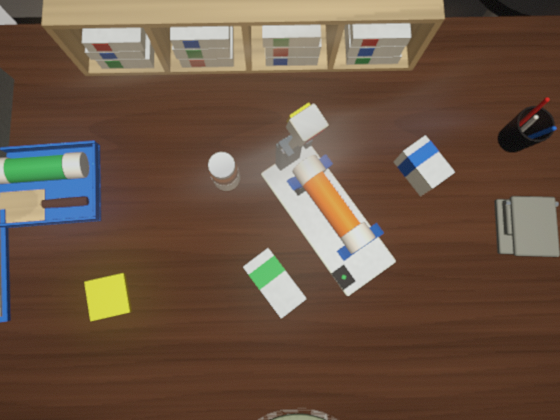

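The scene view shows the canister at about (265,255), with its bar code facing the +x side and slightly up. The reader head is upright at (330,205). In the top view the canister runs from (307,165) to (359,238), with the jar at (223,170) and the cartons at (273,283) and (424,165).

```bash
cat > h.py <<'E'
from workcell import bot,grab_frame,calibration
import cv2,numpy as np
from scipy.spatial.transform import Rotation as R
def ray(c,uv):
    K,T=np.array(c["camera_matrix"]),np.array(c["T"])
    d=T[:3,:3]@np.linalg.solve(K,[uv[0],uv[1],1.]);return T[:3,3],d/np.linalg.norm(d)
def onz(c,uv,z):
    o,d=ray(c,uv);return o+d*(z-o[2])/d[2]
def proj(c,p):
    T=np.linalg.inv(np.array(c["T"]));q=np.array(c["camera_matrix"])@(T[:3,:3]@p+T[:3,3]);return q[:2]/q[2]
def big(m):
    k,_=cv2.findContours(m.astype(np.uint8),cv2.RETR_EXTERNAL,cv2.CHAIN_APPROX_NONE);return max(k,key=cv2.contourArea)
def orange(im):
    h=cv2.cvtColor(im,cv2.COLOR_BGR2HSV);return (h[...,0]>5)&(h[...,0]<18)&(h[...,1]>190)&(h[...,2]>150)
def blue(im):
    h=cv2.cvtColor(im,cv2.COLOR_BGR2HSV);return (h[...,0]>105)&(h[...,0]<125)&(h[...,1]>150)
E
python3 - <<'E'
from h import *
im=cv2.imread("pics/top0.png");c=calibration("top")
roi=np.zeros(im.shape[:2],bool);roi[130:300,255:400]=1
k=big(orange(im)&roi);r=cv2.minAreaRect(k);print("orange top",r)
b=cv2.boxPoints(r);
# base plate white
h=cv2.cvtColor(im,cv2.COLOR_BGR2HSV)
w=((h[...,1]<60)&(h[...,2]>150)&roi)
n,l,st,ce=cv2.connectedComponentsWithStats(w.astype(np.uint8));print([(st[i].tolist(),ce[i].round(1).tolist()) for i in range(1,n) if st[i][4]>60])
B=blue(im)&roi;n,l,st,ce=cv2.connectedComponentsWithStats(B.astype(np.uint8));print([(st[i].tolist(),ce[i].round(1).tolist()) for i in range(1,n) if st[i][4]>20])
s=cv2.imread("pics/scene0.png");ks=big(orange(s));print("orange scene",cv2.minAreaRect(ks))
for a,bb in((im[130:310,240:410],"t"),(s[220:320,180:350],"s")):
    cv2.imwrite(f"pics/crop_{bb}.png",cv2.resize(a,None,fx=3,fy=3,interpolation=cv2.INTER_CUBIC))
a=cv2.imread("pics/crop_t.png");b=cv2.imread("pics/crop_s.png")
o=np.zeros((max(a.shape[0],300),a.shape[1]+b.shape[1],3),np.uint8);o[:a.shape[0],:a.shape[1]]=a;o[:b.shape[0],a.shape[1]:]=b
cv2.imwrite("pics/crops.png",cv2.resize(o,None,fx=.78,fy=.78));print(o.shape)
E
```

```text
Traceback (most recent call last):
  File "h.py", line 12, in big
    k,_=cv2.findContours(m.astype(np.uint8),cv2.RETR_EXTERNAL,cv2.CHAIN_APPROX_NONE);return max(k,key=cv2.contourArea)
                                                                                            ~~~^^^^^^^^^^^^^^^^^^^^^^^
ValueError: max() iterable argument is empty
```

```bash
sed -i 's/(h\[...,0\]>5)&(h\[...,0\]<18)&(h\[...,1\]>190)&(h\[...,2\]>150)/(h[...,0]>4)\&(h[...,0]<20)\&(h[...,1]>150)\&(h[...,2]>170)/' h.py
python3 - <<'E'
from h import *
im=cv2.imread("pics/top0.png");c=calibration("top")
print(cv2.cvtColor(im,cv2.COLOR_BGR2HSV)[200,333], cv2.cvtColor(im,cv2.COLOR_BGR2HSV)[245,375])
roi=np.zeros(im.shape[:2],bool);roi[130:300,255:400]=1
k=big(orange(im)&roi);print("orange top",cv2.minAreaRect(k))
h=cv2.cvtColor(im,cv2.COLOR_BGR2HSV)
w=((h[...,1]<60)&(h[...,2]>150)&roi)
n,l,st,ce=cv2.connectedComponentsWithStats(w.astype(np.uint8));print([(st[i].tolist(),ce[i].round(1).tolist()) for i in range(1,n) if st[i][4]>60])
n,l,st,ce=cv2.connectedComponentsWithStats((blue(im)&roi).astype(np.uint8));print([(st[i].tolist(),ce[i].round(1).tolist()) for i in range(1,n) if st[i][4]>20])
s=cv2.imread("pics/scene0.png");rs=np.zeros(s.shape[:2],bool);rs[220:320,180:350]=1
print("orange scene",cv2.minAreaRect(big(orange(s)&rs)))
o=np.zeros((540,1020,3),np.uint8)
o[:,:510]=cv2.resize(im[130:310,240:410],None,fx=3,fy=3,interpolation=2);o[:300,510:]=cv2.resize(s[220:320,180:350],None,fx=3,fy=3,interpolation=2)
cv2.imwrite("pics/crops.png",cv2.resize(o,None,fx=.78,fy=.78))
E
```

```text
[ 18 166 218] [ 50   3 219]
orange top ((331.1036376953125, 203.905029296875), (63.069671630859375, 22.700111389160156), 53.8418083190918)
[([296, 130, 26, 12, 173], [306.8, 133.7]), ([261, 146, 135, 150, 6343], [328.4, 221.9]), ([255, 248, 19, 22, 206], [262.8, 257.4]), ([260, 270, 46, 30, 818], [282.1, 288.6])]
[([371, 224, 12, 13, 84], [376.3, 230.0]), ([339, 247, 12, 12, 67], [344.0, 253.1])]
orange scene ((265.4346008300781, 248.2730712890625), (16.488691329956055, 59.13125228881836), 88.99491119384766)
```

View pics/crops.png

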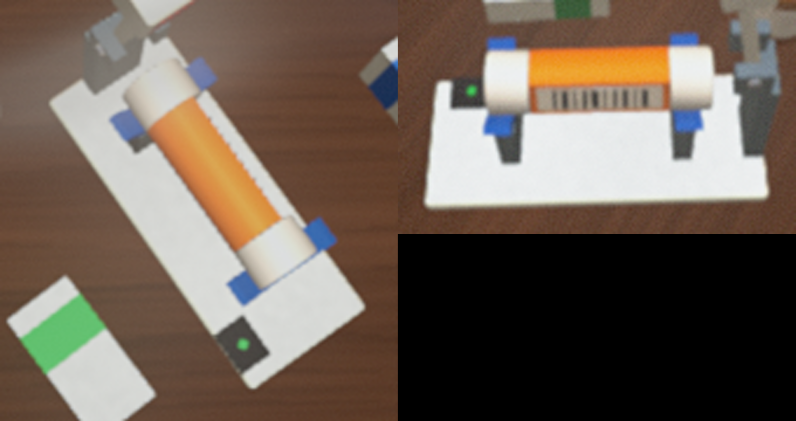

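The crops show the label facing the +x side in the scene view. The label's upper edge is at about row 256 and its lower edge at about row 267 near column 262. The rest tips in the top view are at (343,253)/(377,230) and (294,183)/(326,162).

Run:
```python
from h import *
c=calibration("top");cs=calibration("scene")
n=onz(c,(359.7,241.8),.122);f=onz(c,(310.3,172.3),.122)
m=(n+f)/2;m[2]=.125;y=(f-n);print(np.linalg.norm(y));y[2]=0;y/=np.linalg.norm(y);x=np.array([y[1],-y[0],0]);z=np.array([0,0,1.])
print("restmid",m,"yaw deg",np.degrees(np.arctan2(x[1],x[0])))
for cam,uv in((c,(331.1,203.9)),(cs,(265.4,248.3))):
    p=onz(cam,uv,.14);print("orange mid in stand",(p-m)@x,(p-m)@y)
print("axis proj scene",proj(cs,m))
for e in(-90,90):print(e,proj(c,m+e/1e3*y),proj(cs,m+e/1e3*y))
for th in range(50,130,10):
    t=np.radians(th);n_=np.sin(t)*x+np.cos(t)*z;t_=np.cos(t)*x-np.sin(t)*z
    print(th,*[proj(cs,m+.0185*n_+s*.01825*t_).round(1) for s in(-1,1)])
print("silh",max([proj(cs,m+.026*(np.sin(a)*x+np.cos(a)*z))[1] for a in np.linspace(0,6.3,80)]),min([proj(cs,m+.026*(np.sin(a)*x+np.cos(a)*z))[1] for a in np.linspace(0,6.3,80)]))
s=bot.observe();T=R.from_euler('xyz',s["tool_rot"]);print(T.as_matrix().round(3))
```

```text
0.15056324041815172
restmid [ 0.50769056 -0.07329052  0.125     ] yaw deg -57.12972550106774
orange mid in stand -0.006297452511034416 0.006034355970862838
orange mid in stand -0.004455186265317887 0.006485012910493913
axis proj scene [262.18034535 254.12968451]
-90 [365.00979342 248.63075952] [214.70129396 254.83693726]
90 [305.72616189 165.2448576 ] [309.51594044 253.4245687 ]
50 [261.7 248.9] [262.1 267.1]
60 [261.7 251.3] [262.2 267.8]
70 [261.7 253.8] [262.3 268. ]
80 [261.8 256.2] [262.4 267.8]
90 [261.8 258.7] [262.4 267.2]
100 [261.9 260.9] [262.5 266.2]
110 [261.9 263. ] [262.5 264.9]
120 [262.  264.7] [262.6 263.2]
silh 267.9950894032058 240.38650192346716
[[-0.932  0.361 -0.   ]
 [ 0.361  0.932 -0.001]
 [-0.    -0.001 -1.   ]]
```

Emit:
move_arm:
  jaw: [0,0,0,0,0,0,0,0,0,0]
  dp:
    - [0,0,-0.06]
    - [0,0,-0.06]
    - [0,0,-0.06]
    - [0,0,-0.06]
    - [-0.044,-0.046,0]
    - [-0.044,-0.046,0]
    - [-0.044,-0.046,0]
    - [-0.044,-0.046,0]
    - [-0.044,-0.046,0]
    - [-0.044,-0.046,0]
  rotation:
    - [0,0,0]
    - [0,0,0]
    - [0,0,0]
    - [0,0,0]
    - [0,0,0]
    - [0,0,0]
    - [0,0,0]
    - [0,0,0]
    - [0,0,0]
    - [0,0,0]
  squeeze: 30

```text
clock: 1.35
position: [0.3434, 0.2988, 0.3983]
tool_rot: [-3.142, -0.0, 2.772]
force: [0.5, 0.2, 0.1]
grip_width: 0.0854
```

Emit:
move_arm:
  jaw: [0,0,0,0,0,0,0,0]
  dp:
    - [-0.044,-0.046,0]
    - [-0.044,-0.046,0]
    - [-0.044,-0.046,0]
    - [-0.044,-0.046,0]
    - [-0.044,-0.046,0]
    - [-0.044,-0.046,0]
    - [-0.044,-0.046,0]
    - [-0.044,-0.046,0]
  rotation:
    - [0,0,0]
    - [0,0,0]
    - [0,0,0]
    - [0,0,0]
    - [0,0,0]
    - [0,0,0]
    - [0,0,0]
    - [0,0,0]

```text
clock: 2.35
position: [0.4995, -0.0772, 0.3984]
tool_rot: [3.141, 0.0, 2.772]
force: [1.1, 1.1, 0.1]
grip_width: 0.0853
```

Emit:
move_arm:
  jaw: [0,0,0,0,0,0,0,0,0,0]
  dp:
    - [0,0,0]
    - [0,0,0]
    - [0,0,0]
    - [0,0,0]
    - [0,0,0]
    - [0,0,0]
    - [0,0,0]
    - [0,0,0]
    - [0,0,0]
    - [0,0,0]
  rotation:
    - [0,0,0.055]
    - [0,0,0.055]
    - [0,0,0.055]
    - [0,0,0.055]
    - [0,0,0.055]
    - [0,0,0.055]
    - [0,0,0.055]
    - [0,0,0.055]
    - [0,0,0.055]
    - [0,0,0.055]

```text
clock: 3.6
position: [0.499, -0.0757, 0.3982]
tool_rot: [-3.141, 0.0, 1.038]
force: [0.6, 0.3, -0.0]
grip_width: 0.0856
```

Emit:
move_arm:
  jaw: [0,0,0,0]
  dp:
    - [0,0,0]
    - [0,0,0]
    - [0,0,0]
    - [0,0,0]
  rotation:
    - [0,0,0.049]
    - [0,0,0.049]
    - [0,0,0.049]
    - [0,0,0]

```text
clock: 4.1
position: [0.4991, -0.0756, 0.3982]
tool_rot: [-3.141, 0.001, 0.583]
force: [0.4, 0.3, 0.5]
grip_width: 0.0855
```

Run:
```python
from h import *
s=bot.observe();print(np.round(s["qpos"],2),s["position"],s["tool_rot"])
c=calibration("wrist");np.save("wc1.npy",np.array(c["T"]));print(c)
cv2.imwrite("pics/w1.png",grab_frame("wrist"))
```

```text
[-0.66  0.23  0.87  1.65 -0.18  1.35 -0.75] [ 0.49905124 -0.07564373  0.39820032] [-3.14149706e+00  5.39969883e-04  5.82897885e-01]
{'camera_matrix': array([[295.08345459,   0.        , 283.50006118],
       [  0.        , 295.08345459, 208.90305131],
       [  0.        ,   0.        ,   1.        ]]), 'T': array([[ 5.50824537e-01, -7.99395916e-01, -2.39913521e-01,
         5.60451620e-01],
       [-8.34620727e-01, -5.27316580e-01, -1.59202595e-01,
        -3.58658918e-02],
       [ 7.55527000e-04,  2.87929493e-01, -9.57651312e-01,
         5.65385805e-01],
       [ 0.00000000e+00,  0.00000000e+00,  0.00000000e+00,
         1.00000000e+00]])}
```

View pics/w1.png

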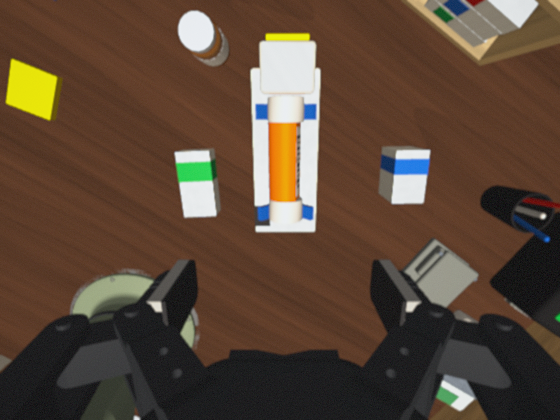

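The wrist view shows rest tips at (264,213), (307,212), (262,111) and (310,111). The orange runs from row 122 to row 200 at columns 270–297.

Run:
```python
from h import *
im=cv2.imread("pics/w1.png");c=calibration("wrist")
roi=np.zeros(im.shape[:2],bool);roi[90:235,250:322]=1
n_,l,st,ce=cv2.connectedComponentsWithStats((blue(im)&roi).astype(np.uint8));print([(st[i].tolist(),ce[i].round(1).tolist()) for i in range(1,n_) if st[i][4]>20])
k=big(orange(im)&roi);print(cv2.minAreaRect(k),cv2.boundingRect(k))
n=onz(c,(285.5,212.5),.120);f=onz(c,(286,111),.120)
m=(n+f)/2;y=f-n;print(m,np.linalg.norm(y),"stand y dir deg",np.degrees(np.arctan2(y[1],y[0])))
m[2]=.125;y[2]=0;y/=np.linalg.norm(y);x=np.array([y[1],-y[0],0])
for e in(-90,-56,0,56,90):print(e,proj(c,m+e/1e3*y),proj(c,m+e/1e3*y-.026*x),proj(c,m+e/1e3*y+.026*x))
p=onz(c,(284,161),.14);print("orange mid",(p-m)@x,(p-m)@y)
hd=onz(c,(288,42),.29);print("head top inner/outer", *[((onz(c,(288,v),.29)-m)@y).round(3) for v in(42,75,93)])
```

```text
[([256, 105, 11, 14, 147], [261.2, 111.3]), ([305, 105, 11, 14, 146], [309.7, 111.3]), ([258, 206, 11, 15, 144], [262.9, 212.9]), ([303, 206, 10, 13, 112], [307.2, 211.9])]
((276.0, 161.5), (77.0, 14.0), 90.0) (269, 123, 15, 78)
[ 0.50943377 -0.0739631   0.12      ] 0.15246806874127863 stand y dir deg 33.42249204537965
-90 [285.48197915 221.76568621] [269.0170251  221.72701187] [301.94414485 221.80435399]
-56 [285.58496003 200.98084651] [268.76681373 200.93954451] [302.40019707 201.02214136]
0 [285.7645589  164.73204303] [268.33044243 164.68597768] [303.19554912 164.77810013]
56 [285.95781276 125.72722588] [267.86089052 125.67577843] [304.05136654 125.77866375]
90 [286.08248337 100.56470397] [267.55797469 100.50964332] [304.60346254 100.61975412]
orange mid -0.0026917809670828317 0.0075111456936117
head top inner/outer 0.126 0.101 0.086
```

Emit:
move_arm:
  jaw: [0,0,0,0,0,0]
  dp:
    - [0,0,0]
    - [0,0,0]
    - [0,0,0]
    - [0,0,0]
    - [0,0,0]
    - [0,0,0]
  rotation:
    - [0.0556,0,0]
    - [0.0556,0,0]
    - [0.0556,0,0]
    - [0.0556,0,0]
    - [0.0556,0,0]
    - [0,0,0]

```text
clock: 4.9
position: [0.5, -0.075, 0.3885]
tool_rot: [-2.433, 0.016, 0.582]
force: [-0.9, -0.8, -0.3]
grip_width: 0.0858
```

Emit:
move_arm:
  jaw: [0,0,0,0,0,0]
  dp:
    - [-0.005,0.053,0.023]
    - [-0.005,0.053,0.023]
    - [-0.005,0.053,0.023]
    - [-0.005,0.053,0.023]
    - [-0.005,0.053,0.023]
    - [0,0,0]
  rotation:
    - [0,0,0]
    - [0,0,0]
    - [0,0,0]
    - [0,0,0]
    - [0,0,0]
    - [0,0,0]

```text
clock: 5.65
position: [0.5353, -0.1728, 0.1803]
tool_rot: [-2.436, 0.021, 0.583]
force: [0.1, 0.4, 1.0]
grip_width: 0.0855
```

```bash
cat >> h.py <<'E'
M=np.array([.5095,-.074,.125]);a=np.radians(33.4)
Y=np.array([np.cos(a),np.sin(a),0]);X=np.array([Y[1],-Y[0],0]);Z=np.array([0,0,1.])
S=np.array([X,Y,Z]).T
def st():
    s=bot.observe();r=R.from_euler('xyz',s["tool_rot"]).as_matrix();p=S.T@(np.array(s["position"])-M)
    print("tcp in rest frame mm",(p*1e3).round(1),"grasp",((p-.019*S.T@r[:,2])*1e3).round(1),"tool axes (cols) in stand\n",(S.T@r).round(3),"\nq",np.round(s["qpos"],2),"F",np.round(s["force"],1),"t",s["clock"],"w",s["grip_width"]);return p,S.T@r
E
python3 - <<'E'
from h import *
p,r=st()
C=np.array([0,-.03,0]);print("to grasp, units",(r.T@(C+.019*r[:,2]-p)/.8).round(4))
c=calibration("wrist");im=grab_frame("wrist")
q=[proj(c,M+S@np.array([0,e/1e3,0])) for e in(-90,0,90)];print(q)
cv2.imwrite("pics/w2.png",im)
E
```

```text
tcp in rest frame mm [ 96.7 -32.8  55.3] grasp [109.  -32.5  69.8] tool axes (cols) in stand
 [[ 0.     0.761 -0.648]
 [ 1.    -0.014 -0.016]
 [-0.021 -0.648 -0.761]] 
q [ 0.24  0.88  0.35  1.29 -0.53  1.7  -0.32] F [0.1 0.4 1. ] t 5.65 w 0.08546165441802052
to grasp, units [ 0.0049 -0.0472  0.1547]
[array([246.06892844, 253.28010371]), array([241.02695983, 164.57162871]), array([234.86052155,  56.0792166 ])]
```

View pics/w2.png

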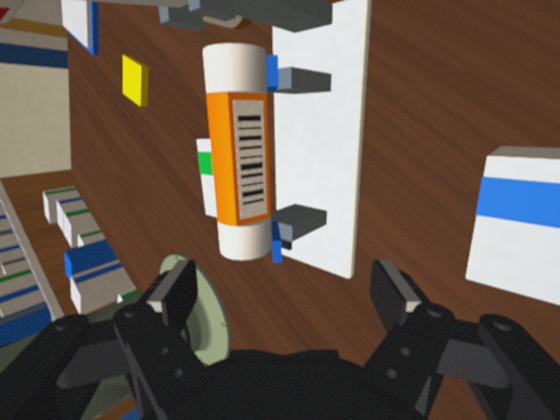

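The close wrist view shows the label edges at columns 236 and 267 and the canister silhouette at 211–271 around row 160. The tool tilt is 40°.

Run:
```python
from h import *
c=calibration("wrist");im=cv2.imread("pics/w2.png")
h=cv2.cvtColor(im,cv2.COLOR_BGR2HSV)
for v in (105,210):
    print(v,[(u,*h[v,u]) for u in range(204,278,2)])
for e in(30,-30):
  A=[proj(c,M+S@np.array([.026*np.sin(t),e/1e3,.026*np.cos(t)])) for t in np.linspace(0,6.28,90)]
  A=np.array(A);print(e,"silh",A[A[:,0].argmin()].round(),A[A[:,0].argmax()].round())
  for th in (60,70,80,90,100):
    t=np.radians(th);n=np.array([np.sin(t),0,np.cos(t)]);q=np.array([np.cos(t),0,-np.sin(t)])
    print(th,*[proj(c,M+S@(np.array([0,e/1e3,0])+.0185*n+k*.01825*q)).round(1) for k in(-1,1)])
```

```text
105 [(204, np.uint8(9), np.uint8(126), np.uint8(85)), (206, np.uint8(12), np.uint8(205), np.uint8(142)), (208, np.uint8(16), np.uint8(244), np.uint8(237)), (210, np.uint8(17), np.uint8(244), np.uint8(237)), (212, np.uint8(17), np.uint8(244), np.uint8(235)), (214, np.uint8(17), np.uint8(244), np.uint8(237)), (216, np.uint8(18), np.uint8(244), np.uint8(237)), (218, np.uint8(18), np.uint8(244), np.uint8(236)), (220, np.uint8(18), np.uint8(244), np.uint8(236)), (222, np.uint8(18), np.uint8(244), np.uint8(236)), (224, np.uint8(18), np.uint8(244), np.uint8(237)), (226, np.uint8(18), np.uint8(244), np.uint8(237)), (228, np.uint8(16), np.uint8(243), np.uint8(208)), (230, np.uint8(13), np.uint8(245), np.uint8(155)), (232, np.uint8(10), np.uint8(134), np.uint8(165)), (234, np.uint8(16), np.uint8(54), np.uint8(166)), (236, np.uint8(17), np.uint8(49), np.uint8(155)), (238, np.uint8(17), np.uint8(48), np.uint8(158)), (240, np.uint8(18), np.uint8(47), np.uint8(156)), (242, np.uint8(17), np.uint8(47), np.uint8(159)), (244, np.uint8(15), np.uint8(46), np.uint8(156)), (246, np.uint8(17), np.uint8(51)
[... 2307 characters left out ...]
t8(43), np.uint8(155)), (266, np.uint8(13), np.uint8(79), np.uint8(158)), (268, np.uint8(14), np.uint8(242), np.uint8(162)), (270, np.uint8(13), np.uint8(220), np.uint8(125)), (272, np.uint8(11), np.uint8(126), np.uint8(81)), (274, np.uint8(10), np.uint8(99), np.uint8(75)), (276, np.uint8(20), np.uint8(16), np.uint8(95))]
30 silh [211. 133.] [270. 131.]
60 [223.7 133.6] [266.4 132.3]
70 [228.5 133.7] [268.5 132. ]
80 [233.9 133.6] [269.7 131.7]
90 [239.4 133.6] [270.  131.5]
100 [245.  133.5] [269.4 131.2]
-30 silh [217. 199.] [272. 196.]
60 [228.6 203.8] [268.3 199.5]
70 [233.2 204.2] [270.2 198.3]
80 [238.1 204.4] [271.3 197. ]
90 [243.3 204.4] [271.6 195.8]
100 [248.5 204. ] [271.  194.6]
```

```bash
cat >> h.py <<'E'
def to(tilt,g):  # units to reach tilt(deg), grasp point g(mm, rest frame): shift first (present axes) then turn
    p,r=st();t=np.radians(tilt);sn,cn=np.sin(t),np.cos(t)
    D=np.array([[0,cn,-sn],[1,0,0],[0,-sn,-cn]])
    print("turn",(R.from_matrix(r.T@D).as_rotvec()/np.pi).round(4),"shift",(r.T@(np.array(g)/1e3+.019*D[:,2]-p)/.8).round(4),"shift in final axes",(D.T@(np.array(g)/1e3+.019*D[:,2]-p)/.8).round(4))
E
python3 -c "
from h import *
to(45,[0,-30,0])"
```

```text
tcp in rest frame mm [ 96.5 -31.9  57.4] grasp [108.8 -31.6  71.9] tool axes (cols) in stand
 [[-0.     0.762 -0.647]
 [ 1.    -0.012 -0.015]
 [-0.019 -0.647 -0.762]] 
q [ 0.24  0.88  0.35  1.29 -0.53  1.7  -0.32] F [0.3 0.4 0.3] t 5.7 w 0.08538779999398519
turn [ 0.0259  0.0045 -0.004 ] shift [ 0.0041 -0.0475  0.1564] shift in final axes [ 0.0024 -0.0346  0.1598]
```

Emit:
move_arm:
  jaw: [0,0,0,0]
  dp:
    - [0,0,0]
    - [0.002,-0.035,0]
    - [0,0,0.03]
    - [0,0,0]
  rotation:
    - [0.026,0.0045,-0.004]
    - [0,0,0]
    - [0,0,0]
    - [0,0,0]

```text
clock: 6.2
position: [0.5174, -0.1391, 0.1871]
tool_rot: [-2.356, -0.002, 0.584]
force: [-0.3, -0.1, 1.2]
grip_width: 0.0855
```

```bash
python3 -c "
from h import *
to(45,[0,-30,0])"
```

```text
tcp in rest frame mm [ 58.7 -29.2  62.1] grasp [ 72.2 -29.3  75.5] tool axes (cols) in stand
 [[-0.001  0.707 -0.707]
 [ 1.     0.002  0.001]
 [ 0.002 -0.707 -0.707]] 
q [ 0.24  0.86  0.32  1.35 -0.56  1.72 -0.31] F [-0.3 -0.1  1.2] t 6.2 w 0.08550265694420832
turn [ 0.     -0.0004  0.0008] shift [-0.0011  0.0029  0.1305] shift in final axes [-0.001   0.0029  0.1305]
```

Emit:
move_arm:
  jaw: [0,0,0,0,0]
  dp:
    - [0,0.003,0.035]
    - [0,0,0.035]
    - [0,0,0.035]
    - [0,0,0.026]
    - [0,0,0]
  rotation:
    - [0,0,0]
    - [0,0,0]
    - [0,0,0]
    - [0,0,0]
    - [0,0,0]

```text
clock: 6.82
position: [0.4779, -0.0795, 0.1105]
tool_rot: [-2.355, -0.002, 0.583]
force: [0.8, 0.6, 0.3]
grip_width: 0.0852
```

Emit:
move_arm:
  jaw: [40,80,120,255,255,255,255]
  dp:
    - [0,0,0]
    - [0,0,0]
    - [0,0,0]
    - [0,0,0]
    - [0,0,0]
    - [0,0,0]
    - [0,0,0]
  rotation:
    - [0,0,0]
    - [0,0,0]
    - [0,0,0]
    - [0,0,0]
    - [0,0,0]
    - [0,0,0]
    - [0,0,0]
  squeeze: 30

```text
clock: 7.7
position: [0.4768, -0.0782, 0.1143]
tool_rot: [-2.347, -0.004, 0.582]
force: [-9.4, 3.2, 55.3]
grip_width: 0.0412
```

```bash
python3 -c "
from h import *
to(45,[0,-30,2])"
```

```text
tcp in rest frame mm [-14.5 -29.6 -10.7] grasp [ -0.9 -29.6   2.7] tool axes (cols) in stand
 [[ 0.001  0.701 -0.713]
 [ 1.     0.002  0.003]
 [ 0.004 -0.713 -0.701]] 
q [ 0.18  0.87  0.28  1.58 -0.59  1.5  -0.25] F [-9.4  3.2 55.3] t 7.7 w 0.04123112757916811
turn [-0.0028 -0.001   0.0006] shift [-0.0005  0.0016 -0.0003] shift in final axes [-0.0005  0.0016 -0.0003]
```

Force is 55 N and the opening is only 41 mm, so this grip is not a clean one. I'll open and look.

Emit:
move_arm:
  jaw: [0,0,0,0]
  dp:
    - [0,0,0]
    - [0,0,0]
    - [0,0,0]
    - [0,0,0]
  rotation:
    - [0,0,0]
    - [0,0,0]
    - [0,0,0]
    - [0,0,0]

```text
clock: 8.2
position: [0.4776, -0.0798, 0.1095]
tool_rot: [-2.354, -0.001, 0.581]
force: [0.8, 0.3, -0.6]
grip_width: 0.0856
```

```bash
python3 -c "
from h import *
to(45,[0,-30,0])
s=grab_frame('scene');w=grab_frame('wrist')
o=np.hstack([cv2.resize(s[190:320,170:360],None,fx=2.1,fy=2.1),cv2.resize(w,(364,273))]);cv2.imwrite('pics/g1.png',o);print(o.shape)"
```

```text
tcp in rest frame mm [-12.7 -29.9 -15.5] grasp [  0.8 -29.9  -2.1] tool axes (cols) in stand
 [[ 0.002  0.706 -0.708]
 [ 1.    -0.001  0.002]
 [ 0.001 -0.708 -0.706]] 
q [ 0.18  0.87  0.28  1.58 -0.59  1.49 -0.26] F [ 0.8  0.3 -0.6] t 8.2 w 0.08556838502334714
turn [-0.0006 -0.0006 -0.0002] shift [-0.0002 -0.0025 -0.0012] shift in final axes [-0.0002 -0.0025 -0.0012]
(273, 763, 3)
```

View pics/g1.png

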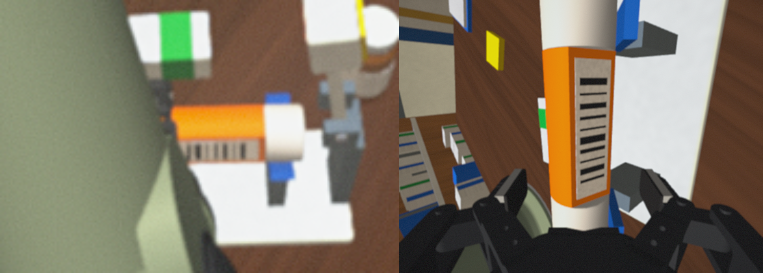

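The scene crop shows the canister still in its rests. The wrist inset shows the label still on the +x side. I'll measure θ again.

```bash
cat >> h.py <<'E'
def theta(im,c,es=(0,20,35),off=(0,0)):
    h=cv2.cvtColor(im,cv2.COLOR_BGR2HSV).astype(int)
    for e in es:
        f=lambda x,z:proj(c,M+S@np.array([x+off[0]/1e3,e/1e3,z+off[1]/1e3]))
        p0=f(0,0);k=1.0
        A=np.array([f(.026*np.sin(t),.026*np.cos(t)) for t in np.linspace(0,6.28,120)])
        v=int(round(A[:,1].mean()));row=h[v]
        o=(row[:,0]>3)&(row[:,0]<22)&(row[:,1]>180)&(row[:,2]>110)
        u0,u1=int(A[:,0].min())-12,int(A[:,0].max())+12
        br=[u for u in range(u0,u1) if o[u] and row[u,2]>205];dk=[u for u in range(u0,u1) if o[u]];lb=[u for u in range(u0,u1) if row[u,1]<100 ]
        print("y",e,"row",v,"pred silh",A[:,0].min().round(1),A[:,0].max().round(1),"bright",br[:1],br[-1:],"orange",dk[:1],dk[-1:],"label",lb[:1],lb[-1:])
        for th in range(-10,150,20):
            t=np.radians(th);n=np.array([np.sin(t),np.cos(t)]);q=np.array([np.cos(t),-np.sin(t)])
            print("  ",th,*[f(*(.0185*n+k*.01825*q)).round(1) for k in(-1,1)],end=";")
        print()
E
python3 -c "
from h import *
im=grab_frame('wrist');c=calibration('wrist');theta(im,c)"
```

```text
y 0 row 208 pred silh 227.6 328.6 bright [229] [263] orange [229] [326] label [218] [339]
   -10 [230.6 204.3] [266.5 222.8];   10 [227.7 209.1] [287.1 222.8];   30 [231.  214.2] [306.  220.6];   50 [241.2 218.8] [320.  216.6];   70 [257.6 222. ] [327.4 211.7];   90 [277.6 223.1] [328.1 206.7];   110 [297.7 221.9] [323.  202.2];   130 [314.3 218.6] [313.6 198.6];
y 20 row 169 pred silh 225.4 330.4 bright [226] [262] orange [226] [327] label [271] [341]
   -10 [228.6 167. ] [265.8 177.7];   10 [225.4 169.8] [287.3 177.8];   30 [228.8 172.7] [307.  176.5];   50 [239.3 175.4] [321.6 174.1];   70 [256.4 177.3] [329.2 171.3];   90 [277.3 177.9] [329.8 168.4];   110 [298.4 177.2] [324.5 165.8];   130 [315.6 175.3] [314.6 163.8];
y 35 row 138 pred silh 223.6 331.8 bright [224] [261] orange [223] [329] label [270] [342]
   -10 [227.  137.2] [265.1 141.1];   10 [223.7 138.2] [287.4 141.1];   30 [227.  139.3] [307.8 140.7];   50 [237.8 140.3] [322.8 139.8];   70 [255.4 141. ] [330.6 138.8];   90 [277.1 141.2] [331.2 137.7];   110 [298.9 140.9] [325.6 136.8];   130 [316.7 140.2] [315.4 136. ];
```

θ is still about 76°, and the silhouettes match the predicted axis to within 1 mm. The pads stand back when open, so they probably gripped short of the axis. I'll go about 8 mm deeper, tilt more so the pads clear the flat, and close in steps.

```bash
python3 -c "
from h import *
t=np.radians(55);to(55,[-8*np.sin(t),-30,-8*np.cos(t)])"
```

```text
tcp in rest frame mm [-12.7 -29.8 -15.4] grasp [  0.7 -29.9  -2. ] tool axes (cols) in stand
 [[ 0.002  0.706 -0.708]
 [ 1.    -0.001  0.002]
 [ 0.001 -0.708 -0.706]] 
q [ 0.18  0.87  0.28  1.58 -0.59  1.49 -0.26] F [-0.6 -0.5  0.8] t 8.35 w 0.08540552674139056
turn [ 0.055  -0.0007 -0.0001] shift [-0.0002 -0.0082  0.0084] shift in final axes [-0.0002 -0.0067  0.0096]
```

Emit:
move_arm:
  jaw: [0,0,0]
  dp:
    - [0,-0.004,0.004]
    - [0,-0.0035,0.005]
    - [0,0,0]
  rotation:
    - [0.0275,0,0]
    - [0.0275,0,0]
    - [0,0,0]

```text
clock: 8.72
position: [0.472, -0.0723, 0.108]
tool_rot: [-2.18, 0.0, 0.58]
force: [-0.7, -0.8, 0.2]
grip_width: 0.0854
```

Emit:
move_arm:
  jaw: [80,90,90]
  dp:
    - [0,0,0]
    - [0,0,0]
    - [0,0,0]
  rotation:
    - [0,0,0]
    - [0,0,0]
    - [0,0,0]
  squeeze: 20

```text
clock: 9.1
position: [0.4726, -0.0718, 0.1097]
tool_rot: [-2.183, -0.002, 0.582]
force: [-0.2, 0.0, 0.6]
grip_width: 0.0551
```

Emit:
move_arm:
  jaw: [105,105,105]
  dp:
    - [0,0,0]
    - [0,0,0]
    - [0,0,0]
  rotation:
    - [0,0,0]
    - [0,0,0]
    - [0,0,0]

```text
clock: 9.48
position: [0.4725, -0.0716, 0.1104]
tool_rot: [-2.181, -0.002, 0.581]
force: [0.4, -0.3, 10.3]
grip_width: 0.0504
```

```bash
python3 -c "
from h import *
to(55,[0,-30,0])"
```

```text
tcp in rest frame mm [-22.4 -29.6 -14.6] grasp [ -6.8 -29.7  -3.8] tool axes (cols) in stand
 [[ 0.002  0.573 -0.82 ]
 [ 1.     0.001  0.002]
 [ 0.002 -0.82  -0.573]] 
q [ 0.23  0.96  0.24  1.5  -0.62  1.64 -0.25] F [ 0.4 -0.3 10.3] t 9.475 w 0.05043675123575327
turn [-0.0002 -0.0008  0.0002] shift [-0.0005  0.001  -0.0096] shift in final axes [-0.0005  0.001  -0.0096]
```

Emit:
move_arm:
  jaw: [105,105]
  dp:
    - [0,0.002,0]
    - [0,0,0]
  rotation:
    - [0,0,0]
    - [0,0,0]

```text
clock: 9.72
position: [0.4726, -0.0717, 0.1102]
tool_rot: [-2.178, -0.002, 0.582]
force: [-4.9, 2.7, 23.2]
grip_width: 0.0504
```

Emit:
move_arm:
  jaw: [112,112,112]
  dp:
    - [0,0,0]
    - [0,0,0]
    - [0,0,0]
  rotation:
    - [0,0,0]
    - [0,0,0]
    - [0,0,0]

```text
clock: 10.1
position: [0.4726, -0.0717, 0.1102]
tool_rot: [-2.178, -0.002, 0.582]
force: [-3.8, 1.5, 23.5]
grip_width: 0.0504
```

Emit:
move_arm:
  jaw: [150,150,150]
  dp:
    - [0,-0.004,-0.0015]
    - [0,-0.003,-0.002]
    - [0,0,0]
  rotation:
    - [0,0,0]
    - [0,0,0]
    - [0,0,0]
  squeeze: 30

```text
clock: 10.48
position: [0.4725, -0.072, 0.1141]
tool_rot: [-2.182, -0.001, 0.581]
force: [-0.2, -0.0, -2.5]
grip_width: 0.0497
```

```bash
python3 -c "
from h import *
to(55,[0,-30,0])"
```

```text
tcp in rest frame mm [-22.  -29.8 -10.9] grasp [ -6.5 -29.8   0. ] tool axes (cols) in stand
 [[ 0.002  0.574 -0.819]
 [ 1.     0.     0.002]
 [ 0.001 -0.819 -0.574]] 
q [ 0.23  0.96  0.24  1.5  -0.62  1.64 -0.25] F [-0.2 -0.  -2.5] t 10.475 w 0.04967771051185272
turn [ 0.0002 -0.0007  0.    ] shift [-0.0003  0.0047 -0.0066] shift in final axes [-0.0003  0.0047 -0.0066]
```

Emit:
move_arm:
  jaw: [150,150,150,150,150,150,150,150,150]
  dp:
    - [0,0.003,-0.0001]
    - [0,0.003,-0.0001]
    - [0,0.003,-0.0001]
    - [0,0.003,-0.0001]
    - [0,0.003,-0.0001]
    - [0,0.003,-0.0001]
    - [0,0.003,-0.0001]
    - [0,0.003,-0.0001]
    - [0,0,0]
  rotation:
    - [-0.0281,0,0]
    - [-0.0281,0,0]
    - [-0.0281,0,0]
    - [-0.0281,0,0]
    - [-0.0281,0,0]
    - [-0.0281,0,0]
    - [-0.0281,0,0]
    - [-0.0281,0,0]
    - [0,0,0]

```text
clock: 11.6
position: [0.4806, -0.0835, 0.1036]
tool_rot: [-2.888, -0.002, 0.583]
force: [0.5, 0.2, -1.7]
grip_width: 0.0496
```

```bash
python3 -c "
from h import *
p,r=st();print('axis est mm',(p-.0267*r[:,2])*1e3,'tilt',np.degrees(np.arctan2(-r[0,2],-r[2,2])))"
```

```text
tcp in rest frame mm [ -7.9 -29.3 -21.4] grasp [ -3.2 -29.4  -3. ] tool axes (cols) in stand
 [[-0.     0.968 -0.251]
 [ 1.     0.001  0.002]
 [ 0.002 -0.251 -0.968]] 
q [-0.11  0.6   0.41  1.91 -0.5   0.93 -0.38] F [ 0.5  0.2 -1.7] t 11.6 w 0.049622821100622966
axis est mm [ -1.23237193 -29.38031648   4.4933574 ] tilt 14.552424642357593
```

Emit:
move_arm:
  jaw: [150,150,150,150,150,150,150,150]
  dp:
    - [0,0.003,-0.0001]
    - [0,0.003,-0.0001]
    - [0,0.003,-0.0001]
    - [0,0.003,-0.0001]
    - [0,0.003,-0.0001]
    - [0,0.003,-0.0001]
    - [0,0.003,-0.0001]
    - [0,0,0]
  rotation:
    - [-0.0281,0,0]
    - [-0.0281,0,0]
    - [-0.0281,0,0]
    - [-0.0281,0,0]
    - [-0.0281,0,0]
    - [-0.0281,0,0]
    - [-0.0281,0,0]
    - [0,0,0]

```text
clock: 12.6
position: [0.4893, -0.0976, 0.1031]
tool_rot: [2.778, 0.002, 0.583]
force: [-0.9, 0.6, -1.0]
grip_width: 0.0499
```

```bash
python3 -c "
from h import *
p,r=st();A=p-.0267*r[:,2];print('axis est mm',A*1e3,'tilt',np.degrees(np.arctan2(-r[0,2],-r[2,2])))
im=grab_frame('wrist');c=calibration('wrist');cv2.imwrite('pics/w3.png',im);theta(im,c,off=(A[0]*1e3,A[2]*1e3))
t=grab_frame('top');cv2.imwrite('pics/t3.png',t)"
```

```text
tcp in rest frame mm [  8.6 -29.8 -21.9] grasp [  1.8 -29.8  -4.1] tool axes (cols) in stand
 [[-0.     0.935  0.356]
 [ 1.     0.001 -0.002]
 [-0.002  0.356 -0.935]] 
q [-0.74  0.57  0.78  2.25 -0.25  0.29 -0.83] F [-0.9  0.6 -1. ] t 12.6 w 0.049913108169973984
axis est mm [ -0.91873702 -29.75146409   3.07287718] tilt -20.842299909754043
y 0 row 213 pred silh 227.6 333.6 bright [243] [334] orange [233] [336] label [215] [326]
   -10 [246.4 226.1] [328.  220.9];   10 [265.3 229.1] [333.4 215.2];   30 [286.9 229.6] [331.9 209.7];   50 [307.4 227.5] [324.8 205. ];   70 [323.  223.3] [313.7 201.3];   90 [331.8 217.9] [299.9 199. ];   110 [333.4 212.2] [284.6 198. ];   130 [328.7 207. ] [269.1 198.3];
y 20 row 172 pred silh 225.2 335.7 bright [241] [336] orange [231] [338] label [213] [328]
   -10 [244.7 180. ] [330.  176.9];   10 [264.4 181.8] [335.5 173.6];   30 [287.1 182.1] [333.9 170.4];   50 [308.6 180.8] [326.4 167.6];   70 [324.9 178.3] [314.8 165.5];   90 [333.9 175.1] [300.4 164.1];   110 [335.4 171.8] [284.7 163.5];   130 [330.5 168.8] [268.6 163.7];
y 35 row 139 pred silh 223.3 337.4 bright [241] [338] orange [229] [339] label [211] [329]
   -10 [243.2 142.4] [331.7 141.2];   10 [263.6 143.1] [337.2 139.9];   30 [287.3 143.2] [335.4 138.7];   50 [309.5 142.7] [327.7 137.6];   70 [326.4 141.8] [315.7 136.8];   90 [335.6 140.5] [300.9 136.3];   110 [337.1 139.2] [284.7 136.1];   130 [331.9 138.1] [268.2 136.1];
```

View pics/w3.png

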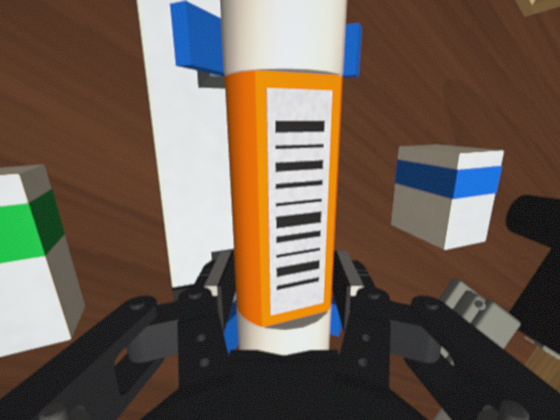

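The label is now centred at about column 300 at row 172 (269–331), and the canister silhouette is at 231–338. The flat seems to be still about 5° toward +x.

```bash
python3 -c "
from h import *
im=cv2.imread('pics/w3.png');c=calibration('wrist')
h=cv2.cvtColor(im,cv2.COLOR_BGR2HSV)
for v in(139,172,213):print(v,[(u,int(h[v,u,0]),int(h[v,u,1]),int(h[v,u,2])) for u in list(range(226,280,2))+list(range(322,346,2))])
for off in((0,3),(1.5,3),(1,1)):
  for e in(20,35):
    f=lambda x,z:proj(c,M+S@np.array([x+off[0]/1e3,e/1e3,z+off[1]/1e3]))
    A=np.array([f(.026*np.sin(t),.026*np.cos(t)) for t in np.linspace(0,6.28,200)]);print(off,e,A[:,0].min(),A[:,0].max())
    for th in(-5,0,5,10):
      t=np.radians(th);n=np.array([np.sin(t),np.cos(t)]);q=np.array([np.cos(t),-np.sin(t)]);print('  ',th,[f(*(.0185*n+k*.01825*q)).round(1).tolist() for k in(-1,0,1)])
"
```

```text
139 [(226, 90, 4, 228), (228, 7, 74, 144), (230, 14, 250, 142), (232, 13, 239, 162), (234, 13, 241, 177), (236, 13, 241, 185), (238, 13, 242, 197), (240, 13, 243, 204), (242, 13, 243, 215), (244, 14, 243, 219), (246, 14, 244, 223), (248, 14, 244, 226), (250, 14, 244, 228), (252, 14, 244, 230), (254, 14, 244, 230), (256, 15, 244, 231), (258, 18, 244, 236), (260, 18, 244, 235), (262, 18, 244, 236), (264, 18, 246, 236), (266, 16, 206, 230), (268, 120, 2, 224), (270, 105, 2, 229), (272, 135, 2, 227), (274, 120, 3, 225), (276, 135, 2, 224), (278, 120, 1, 224), (322, 120, 3, 231), (324, 120, 1, 228), (326, 120, 1, 230), (328, 108, 6, 230), (330, 11, 107, 234), (332, 18, 253, 236), (334, 18, 244, 236), (336, 18, 244, 237), (338, 15, 244, 215), (340, 11, 168, 114), (342, 11, 146, 96), (344, 10, 138, 94)]
172 [(226, 102, 5, 233), (228, 98, 4, 228), (230, 8, 105, 141), (232, 13, 246, 146), (234, 14, 240, 167), (236, 13, 241, 178), (238, 13, 241, 188), (240, 13, 242, 199), (242, 13, 243, 210), (244, 13, 243, 216), (246, 13, 243, 221), (248, 14, 244, 225), (250, 14, 244, 227), (252, 14, 244, 229
[... 2207 characters left out ...]
140.5]]
   0 [[257.2, 142.4], [300.1, 141.2], [338.8, 140.1]]
   5 [[262.5, 142.6], [303.6, 141.1], [339.9, 139.8]]
   10 [[268.0, 142.7], [306.9, 141.0], [340.5, 139.5]]
(1, 1) 20 227.29986968815163 335.7850269137939
   -5 [[250.9, 179.1], [293.1, 176.8], [332.2, 174.7]]
   0 [[255.6, 179.6], [296.6, 176.6], [333.8, 173.9]]
   5 [[260.7, 180.0], [300.0, 176.3], [334.9, 173.1]]
   10 [[265.9, 180.3], [303.2, 176.0], [335.5, 172.3]]
(1, 1) 35 225.45166642143568 337.4170184192246
   -5 [[249.7, 141.9], [293.4, 141.0], [333.8, 140.2]]
   0 [[254.6, 142.1], [297.0, 141.0], [335.4, 139.9]]
   5 [[259.8, 142.3], [300.5, 140.8], [336.5, 139.6]]
   10 [[265.2, 142.4], [303.8, 140.7], [337.2, 139.3]]
```

The flat edge at column 257 and the silhouettes at 229/339 fit an axis 1.5 mm to +x with θ within about 1° of up. Lowering into the rests.

Emit:
move_arm:
  jaw: [150,150,150]
  dp:
    - [0,-0.0015,0.0025]
    - [0,-0.0008,0.0015]
    - [0,0,0]
  rotation:
    - [0,0,0]
    - [0,0,0]
    - [0,0,0]

```text
clock: 13.08
position: [0.4898, -0.0982, 0.1009]
tool_rot: [2.78, -0.002, 0.58]
force: [-17.6, 16.6, 40.4]
grip_width: 0.0494
```

Emit:
move_arm:
  jaw: [150,150]
  dp:
    - [0,-0.0014,-0.0018]
    - [0,0,0]
  rotation:
    - [0,0,0]
    - [0,0,0]

```text
clock: 13.32
position: [0.489, -0.0976, 0.1014]
tool_rot: [2.778, -0.002, 0.579]
force: [0.5, 0.3, -2.6]
grip_width: 0.0494
```

Emit:
move_arm:
  jaw: [150,150]
  dp:
    - [0,-0.0002,0.0006]
    - [0,0,0]
  rotation:
    - [0,0,0]
    - [0,0,0]

```text
clock: 13.58
position: [0.4888, -0.0971, 0.1007]
tool_rot: [2.777, -0.001, 0.581]
force: [0.9, -1.0, -1.5]
grip_width: 0.0494
```

Emit:
move_arm:
  jaw: [95,85,60,0,0,0]
  dp:
    - [0,0,0]
    - [0,0,0]
    - [0,0,0]
    - [0,0,0]
    - [0,0,0]
    - [0,0,0]
  rotation:
    - [0,0,0]
    - [0,0,0]
    - [0,0,0]
    - [0,0,0]
    - [0,0,0]
    - [0,0,0]

```text
clock: 14.32
position: [0.4888, -0.0968, 0.1007]
tool_rot: [2.777, -0.001, 0.581]
force: [0.0, -1.0, -0.3]
grip_width: 0.0855
```

```bash
python3 -c "
from h import *
st()
c=calibration('wrist');im=grab_frame('wrist');cv2.imwrite('pics/w4.png',im);theta(im,c,es=(20,35))
for v in(139,172):
  h=cv2.cvtColor(im,cv2.COLOR_BGR2HSV);print(v,[(u,int(h[v,u,0]),int(h[v,u,1]),int(h[v,u,2])) for u in list(range(222,280,2))+list(range(322,346,2))])"
```

```text
tcp in rest frame mm [  7.6 -29.8 -24.3] grasp [  0.8 -29.9  -6.5] tool axes (cols) in stand
 [[ 0.002  0.934  0.356]
 [ 1.    -0.002  0.   ]
 [ 0.001  0.356 -0.934]] 
q [-0.74  0.57  0.78  2.26 -0.26  0.28 -0.83] F [ 0.  -1.  -0.3] t 14.325 w 0.08546542752373913
y 20 row 171 pred silh 230.6 340.0 bright [241] [337] orange [231] [338] label [218] [328]
   -10 [250.6 179.1] [334.7 176. ];   10 [270.2 180.8] [339.9 172.7];   30 [292.8 181.1] [337.9 169.6];   50 [313.9 179.8] [330.3 167. ];   70 [329.8 177.4] [318.6 164.9];   90 [338.4 174.2] [304.2 163.7];   110 [339.6 171. ] [288.6 163.1];   130 [334.4 168.1] [272.6 163.4];
y 35 row 139 pred silh 228.8 341.8 bright [240] [338] orange [229] [340] label [216] [329]
   -10 [249.3 141.9] [336.4 140.6];   10 [269.7 142.5] [341.6 139.4];   30 [293.1 142.6] [339.6 138.2];   50 [314.9 142.1] [331.6 137.3];   70 [331.4 141.1] [319.5 136.5];   90 [340.2 140. ] [304.8 136.1];   110 [341.3 138.8] [288.6 135.9];   130 [335.9 137.7] [272.3 136. ];
139 [(222, 105, 4, 230), (224, 96, 6, 231), (226, 105, 4, 227), (228, 8, 103, 138), (230, 14, 246, 145
[... 887 characters left out ...]
, (236, 13, 241, 176), (238, 13, 241, 188), (240, 13, 242, 201), (242, 13, 243, 214), (244, 14, 243, 218), (246, 14, 243, 221), (248, 14, 244, 224), (250, 14, 244, 223), (252, 14, 244, 227), (254, 14, 244, 228), (256, 18, 244, 236), (258, 19, 244, 236), (260, 19, 244, 236), (262, 19, 244, 237), (264, 19, 255, 236), (266, 7, 26, 219), (268, 113, 4, 228), (270, 110, 3, 226), (272, 135, 2, 218), (274, 120, 2, 133), (276, 120, 2, 139), (278, 130, 5, 146), (322, 120, 2, 226), (324, 110, 3, 224), (326, 110, 7, 228), (328, 13, 97, 232), (330, 18, 255, 236), (332, 18, 244, 236), (334, 18, 244, 236), (336, 15, 244, 227), (338, 14, 247, 160), (340, 10, 138, 96), (342, 12, 143, 96), (344, 12, 145, 93)]
```

Emit:
move_arm:
  jaw: [0,0,0,0,0,0,0]
  dp:
    - [0,0,-0.04]
    - [0,0,-0.04]
    - [0,0,-0.04]
    - [0,0.03,-0.005]
    - [0,0.025,0]
    - [0,0,0]
    - [0,0,0]
  rotation:
    - [0,0,0]
    - [0,0,0]
    - [0,0,0]
    - [0.058,0,0]
    - [0.058,0,0]
    - [0,0,0]
    - [0,0,0]

```text
clock: 15.25
position: [0.4799, -0.0877, 0.1944]
tool_rot: [2.967, 0.019, 0.571]
force: [0.0, 0.2, -0.2]
grip_width: 0.0853
```

```bash
python3 -c "
from h import *
to(0,[0,-30,100])"
```

```text
tcp in rest frame mm [ -4.9 -32.2  69.4] grasp [ -8.2 -31.8  88.1] tool axes (cols) in stand
 [[ 0.012  0.985  0.174]
 [ 1.    -0.008 -0.021]
 [-0.019  0.174 -0.985]] 
q [-0.75  0.4   0.9   2.08 -0.24  0.72 -0.73] F [ 0.   0.2 -0.2] t 15.25 w 0.08526610200810592
turn [ 0.0556  0.0065 -0.0031] shift [ 0.0026  0.0085 -0.0133] shift in final axes [ 0.0028  0.0061 -0.0145]
```

Emit:
move_arm:
  jaw: [0,0,0,0]
  dp:
    - [0.0026,0.0085,-0.0133]
    - [0,0,0]
    - [0,0,0]
    - [0,0,0]
  rotation:
    - [0.028,0.003,-0.0015]
    - [0.0276,0.0035,-0.0016]
    - [0,0,0]
    - [0,0,0]

```text
clock: 15.75
position: [0.4843, -0.0896, 0.2057]
tool_rot: [3.141, 0.001, 0.584]
force: [0.5, -0.1, 0.3]
grip_width: 0.0847
```

```bash
python3 -c "
from h import *
st()
c=calibration('wrist');im=grab_frame('wrist');cv2.imwrite('pics/w5.png',im)
h=cv2.cvtColor(im,cv2.COLOR_BGR2HSV)
for e in(-20,10,35):
  f=lambda x,z:proj(c,M+S@np.array([x,e/1e3,z]))
  A=np.array([f(.026*np.sin(t),.026*np.cos(t)) for t in np.linspace(0,6.28,200)])
  v=int(round(f(0,.0185)[1]));print('y',e,'row',v,'sil',A[:,0].min().round(1),A[:,0].max().round(1))
  print(' '.join(f'{u}:{h[v,u,0]}/{h[v,u,1]}/{h[v,u,2]}' for u in range(int(A[:,0].min())-4,int(A[:,0].max())+6)))
  for th in(-8,-4,0,4):
      t=np.radians(th);n=np.array([np.sin(t),np.cos(t)]);q=np.array([np.cos(t),-np.sin(t)]);print('  ',th,[f(*(.0185*n+k*.01825*q)).round(1).tolist()[0] for k in(-1,0,1)])
cv2.imwrite('pics/t5.png',grab_frame('top'))
"
```

```text
tcp in rest frame mm [ -0.9 -29.6  80.7] grasp [ -0.9 -29.5  99.7] tool axes (cols) in stand
 [[-0.002  1.     0.001]
 [ 1.     0.002 -0.001]
 [-0.001  0.001 -1.   ]] 
q [-0.53  0.41  0.78  1.97 -0.36  0.91 -0.55] F [ 0.5 -0.1  0.3] t 15.75 w 0.08470108642918135
y -20 row 202 sil 253.3 313.6
249:98/4/237 250:102/5/238 251:100/6/239 252:100/7/232 253:6/58/204 254:10/176/193 255:14/255/205 256:13/246/216 257:13/243/218 258:14/244/224 259:17/244/230 260:19/244/236 261:20/245/236 262:21/255/238 263:19/212/237 264:15/102/236 265:0/9/232 266:114/5/235 267:120/2/231 268:120/1/227 269:120/2/226 270:120/3/227 271:135/2/225 272:105/2/227 273:120/2/228 274:135/2/227 275:105/2/226 276:100/3/227 277:120/2/229 278:135/2/231 279:120/2/232 280:120/2/232 281:120/2/231 282:120/2/230 283:120/2/229 284:120/2/231 285:120/2/233 286:120/2/231 287:105/2/228 288:105/2/225 289:120/1/227 290:120/1/230 291:120/1/227 292:120/1/225 293:120/1/223 294:130/3/223 295:120/2/223 296:120/2/224 297:105/2/227 298:150/1/226 299:17/44/230 300:17/130/236 301:20/238/237 302:21/251/238 303:21/245/236 304:19/244/235 305:16/244/
[... 1938 characters left out ...]
9:120/2/228 280:105/2/229 281:0/0/231 282:120/1/231 283:120/2/230 284:105/2/230 285:105/2/232 286:120/1/229 287:110/3/231 288:110/3/228 289:135/2/228 290:105/2/229 291:120/2/230 292:120/2/231 293:120/2/231 294:120/1/230 295:105/2/232 296:135/2/233 297:105/2/232 298:105/4/233 299:165/2/229 300:18/42/231 301:17/131/235 302:20/233/237 303:21/252/237 304:21/245/237 305:20/244/236 306:17/244/231 307:15/244/226 308:13/244/222 309:14/243/220 310:14/243/215 311:13/244/205 312:13/251/193 313:12/219/178 314:6/93/176 315:8/15/205 316:96/6/230 317:96/5/234 318:98/4/232 319:96/6/231 320:100/7/233
   -8 [256.5, 280.2, 304.5]
   -4 [257.9, 281.9, 306.2]
   0 [259.4, 283.7, 307.9]
   4 [261.1, 285.4, 309.4]
```

View pics/w5.png

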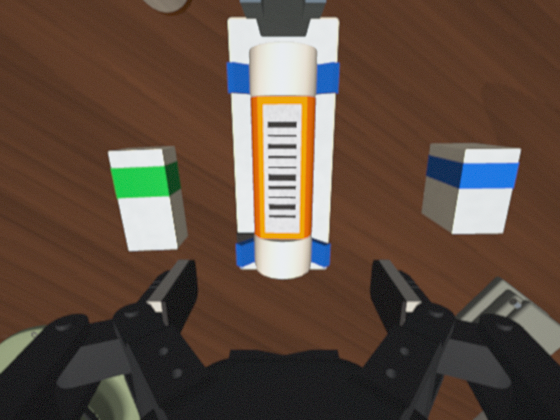

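From straight above, the silhouette centre is column 282.8 and the flat centre 281.6, so the flat faces up within about 2.5°. The canister lies in both rests and the cartons are unmoved. Next I'll go behind the head with closed fingers. It leans at roughly 1.4 rad, so the pad is near y=129, z=168 mm in the rest frame.

Emit:
move_arm:
  jaw: [0,0,0,255,255,255,255,255,255,255]
  dp:
    - [0,0,-0.053]
    - [0,0,-0.053]
    - [0,0,-0.053]
    - [0,0.001,-0.053]
    - [0.052,0,0]
    - [0.052,0,0]
    - [0.052,0,0]
    - [0.052,0,0]
    - [0.052,0,0]
    - [0.052,0,0]
  rotation:
    - [0,0,0]
    - [0,0,0]
    - [0,0,0]
    - [0,0,0]
    - [0,0,0]
    - [0,0,0]
    - [0,0,0]
    - [0,0,0]
    - [0,0,0]
    - [0,0,0]

```text
clock: 17.1
position: [0.6943, 0.0487, 0.3755]
tool_rot: [3.141, 0.0, 0.585]
force: [-0.2, -0.1, 0.2]
grip_width: 0.0002
```

```bash
python3 -c "
from h import *
p,r=st();print((r.T@(np.array([0,.2,.165])-p)/.8).round(4))
s=grab_frame('scene');cv2.imwrite('pics/s6.png',s)
"
```

```text
tcp in rest frame mm [ -0.7 221.9 250.5] grasp [ -0.7 221.9 269.5] tool axes (cols) in stand
 [[-0.002  1.     0.   ]
 [ 1.     0.002 -0.   ]
 [-0.     0.    -1.   ]] 
q [-0.55  0.65  0.78  1.16 -0.44  1.5  -0.83] F [-0.2 -0.1  0.2] t 17.1 w 0.00016324895931245324
[-0.0273  0.0008  0.1069]
```

View pics/s6.png

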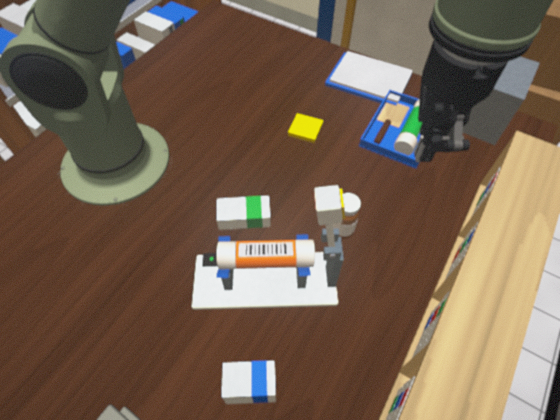

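The scene view shows the bar code facing up at (267,249), the head still upright at (328,205), and the jar and cartons in place.

Emit:
move_arm:
  jaw: [255,255,255,255,255,255,255]
  dp:
    - [0,0.001,0.0535]
    - [0,0,0.0535]
    - [0,0,0]
    - [-0.033,0,0]
    - [-0.033,0,0]
    - [-0.033,0,0]
    - [0,0,0]
  rotation:
    - [0,0,0]
    - [0,0,0]
    - [0,0,0]
    - [0,0,0]
    - [0,0,0]
    - [0,0,0]
    - [0,0,0]

```text
clock: 18.02
position: [0.6276, 0.0014, 0.293]
tool_rot: [3.141, -0.003, 0.582]
force: [0.4, 0.5, 0.8]
grip_width: -0.0001
```

Emit:
move_arm:
  jaw: [255,255,255,255,255,255,255]
  dp:
    - [-0.016,0,0.001]
    - [-0.016,0,0.001]
    - [-0.015,0,0.004]
    - [-0.015,0,0.004]
    - [-0.0143,0,0.0072]
    - [-0.0143,0,0.0072]
    - [0,0,0]
  rotation:
    - [0,0,0]
    - [0,0,0]
    - [0,0,0]
    - [0,0,0]
    - [0,0,0]
    - [0,0,0]
    - [0,0,0]

```text
clock: 18.9
position: [0.5645, -0.0405, 0.275]
tool_rot: [-3.139, -0.0, 0.581]
force: [-47.3, -3.0, 84.6]
grip_width: -0.0001
```

```bash
python3 -c "
from h import *
p,r=st()
s=grab_frame('scene')[120:330,150:430];cv2.imwrite('pics/s7.png',cv2.resize(s,None,fx=2,fy=2))
"
```

```text
tcp in rest frame mm [  2.3  64.4 150. ] grasp [  2.4  64.4 169. ] tool axes (cols) in stand
 [[ 0.002  1.    -0.003]
 [ 1.    -0.002  0.   ]
 [ 0.    -0.003 -1.   ]] 
q [-0.6   0.47  0.82  1.7  -0.37  1.14 -0.66] F [-47.3  -3.   84.6] t 18.9 w -0.00013593426889521189
```

View pics/s7.png

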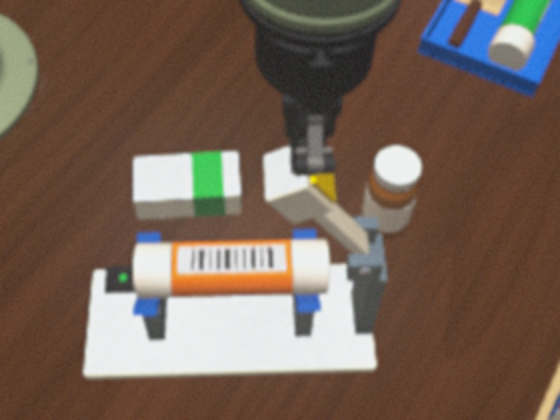

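The force is 97 N: the fingers have slid over onto the end of the head, and the yellow pad is visible behind them at (322,187). I'm backing off at once.

Emit:
move_arm:
  jaw: [255,255,255,255,255,255]
  dp:
    - [0,0,-0.01]
    - [0,0,-0.04]
    - [0.04,0,-0.03]
    - [0.05,0,0]
    - [0.03,0,0]
    - [0,0,0]
  rotation:
    - [0,0,0]
    - [0,0,0]
    - [0,0,0]
    - [0,0,0]
    - [0,0,0]
    - [0,0,0]

```text
clock: 19.7
position: [0.6479, 0.0158, 0.334]
tool_rot: [-3.141, 0.001, 0.585]
force: [-0.6, -1.0, -0.7]
grip_width: -0.0005
```

```bash
python3 -c "
from h import *
p,r=st()
cs,ct,cw=calibration('scene'),calibration('top'),calibration('wrist')
s=grab_frame('scene');t=grab_frame('top');w=grab_frame('wrist')
def ye(im,c,roi,nm):
  h=cv2.cvtColor(im,cv2.COLOR_BGR2HSV);m=(h[...,0]>22)&(h[...,0]<34)&(h[...,1]>150)&(h[...,2]>90);k=np.zeros_like(m);a,b,d,e=roi;k[a:b,d:e]=1
  n,l,st_,ce=cv2.connectedComponentsWithStats((m&k).astype(np.uint8))
  print(nm,[(st_[i].tolist(),ce[i].round(1).tolist()) for i in range(1,n) if st_[i][4]>10])
ye(s,cs,(150,260,290,380),'scene');ye(t,ct,(60,260,240,400),'top');ye(w,cw,(0,420,60,500),'wrist')
for q in np.arange(.3,1.7,.1):
  P=np.array([0,125-125*np.cos(q)+26*np.sin(q),40+125*np.sin(q)+26*np.cos(q)])/1e3
  print(round(q,1),*[proj(c,M+S@P).round(1) for c in(cs,ct,cw)])
o=np.hstack([cv2.resize(s[120:330,220:400],None,fx=2,fy=2),cv2.resize(w,(420,315))[:, :] if 0 else cv2.copyMakeBorder(cv2.resize(w,(420,315)),0,105,0,0,0)]);cv2.imwrite('pics/s8.png',o)
"
```

```text
tcp in rest frame mm [  1.2 165.  209. ] grasp [  1.2 165.  228. ] tool axes (cols) in stand
 [[-0.002  1.    -0.   ]
 [ 1.     0.002 -0.001]
 [-0.001 -0.    -1.   ]] 
q [-0.58  0.58  0.8   1.39 -0.41  1.35 -0.76] F [-0.6 -1.  -0.7] t 19.7 w -0.0004760177129408692
scene [([305, 193, 13, 27, 201], [310.4, 206.1])]
top []
wrist [([279, 328, 10, 4, 36], [283.5, 329.7])]
0.3 [268.8 227.4] [339.2 186.3] [281.3 331.6]
0.4 [272.7 224. ] [337.6 181.2] [281.3 333.3]
0.5 [277.3 220.7] [335.5 175.5] [281.2 333.8]
0.6 [282.7 217.6] [332.9 169.3] [281.2 333. ]
0.7 [288.7 214.8] [329.9 162.6] [281.1 330.6]
0.8 [295.3 212.2] [326.3 155.5] [281.  326.5]
0.9 [302.4 209.9] [322.4 148.2] [281.  320.7]
1.0 [310.  207.9] [318.  140.7] [280.9 313.1]
1.1 [317.8 206.4] [313.4 133.2] [280.9 303.7]
1.2 [325.9 205.3] [308.6 125.7] [280.9 292.4]
1.3 [334.1 204.6] [303.5 118.4] [280.9 279.5]
1.4 [342.3 204.3] [298.4 111.5] [280.8 265.1]
1.5 [350.3 204.5] [293.3 104.9] [280.9 249.7]
1.6 [358.  205.2] [288.3  98.8] [280.9 233.4]
```

View pics/s8.png

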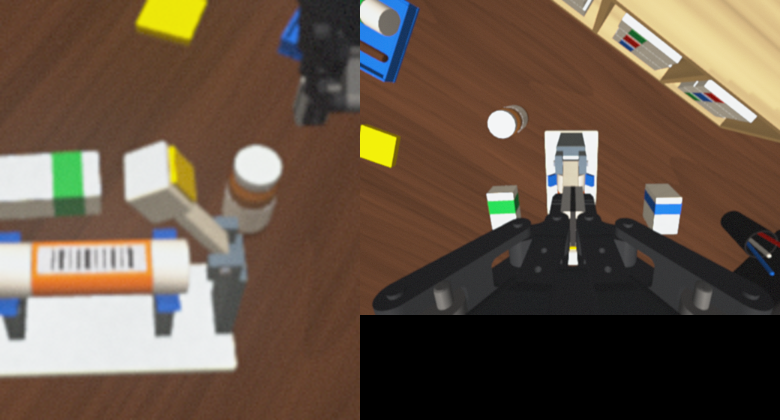

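```bash
python3 -c "
from h import *
c=calibration('scene')
for P in((2.3,64.4,150),(2.3,53,150),(2.3,75,150),(0,79.4,159),(2,64,182)):
  q=proj(c,M+S@(np.array(P)/1e3));print(P,q.round(1),'s7',((q-[150,120])*2).round())
q=1.0
for nm,s,n in(('end outer',148,26),('end inner',148,-15),('base outer',102,26)):
  P=np.array([0,125-s*np.cos(q)+n*np.sin(q),40+s*np.sin(q)+n*np.cos(q)]);u=proj(c,M+S@(P/1e3));print(nm,P.round(),((u-[150,120])*2).round())
im=cv2.imread('pics/s7.png');cv2.imwrite('pics/s7c.png',cv2.resize(im[90:270,220:420],None,fx=3.5,fy=3,interpolation=2))
"
```

```text
(2.3, 64.4, 150) [300.3 212.5] s7 [301. 185.]
(2.3, 53, 150) [293.2 212.7] s7 [286. 185.]
(2.3, 75, 150) [307.  212.4] s7 [314. 185.]
(0, 79.4, 159) [310. 208.] s7 [320. 176.]
(2, 64, 182) [301.  201.1] s7 [302. 162.]
end outer [  0.  67. 179.] [305. 162.]
end inner [  0.  32. 156.] [261. 179.]
base outer [  0.  92. 140.] [334. 189.]
```

View pics/s7c.png

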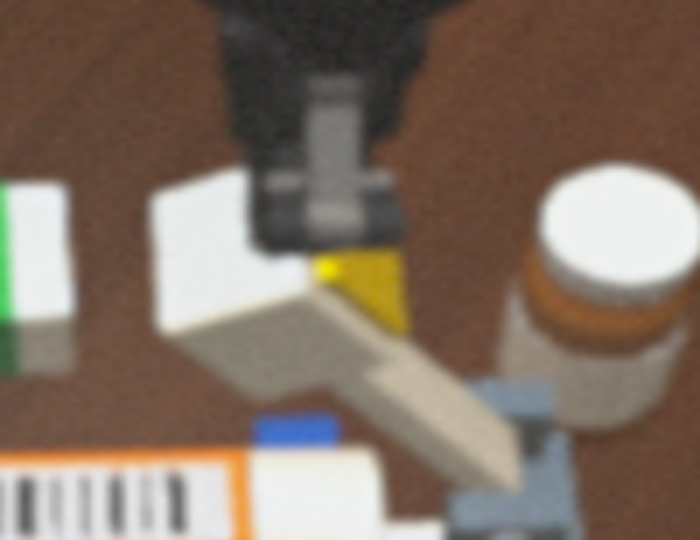

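```bash
python3 -c "
from h import *
c=calibration('scene')
print('s6 tcp',proj(c,np.array([.6943,.0487,.3755])),'tcp+30mm up',proj(c,np.array([.6943,.0487,.4055])))
s=bot.observe();p=np.array(s['position']);cur=grab_frame('scene');a=proj(c,p);b=proj(c,p+[0,0,.03]);print(a,b,s['grip_width'])
x,y=(a-[60,80]).astype(int);x=min(x,560-120);o=cv2.resize(cur[y:y+120,x:x+120],None,fx=5,fy=5)
for q,col in((a,(0,0,255)),(b,(0,255,0))):cv2.circle(o,tuple(((q-[x,y])*5).astype(int).tolist()),5,col,-1)
cv2.imwrite('pics/tip.png',o)"
```

```text
s6 tcp [415.62712526 169.66294021] tcp+30mm up [421.8530243  155.66501732]
[368.94846019 189.00435057] [372.84594898 176.5795109 ] -0.00021872814183546114
```

```bash
python3 -c "
from h import *
c=calibration('scene');s=bot.observe();p=np.array(s['position']);cur=cv2.imread('pics/s6.png');p6=np.array([.6943,.0487,.3755])
now=grab_frame('scene')
for im,q in((cur,p6),(now,p)):
  for dx in(-.01,0,.01):
    print([(k,int(im[int(round(v)),int(round(u))].max()), int(np.ptp(im[int(round(v)),int(round(u))]))) for k in range(-10,64,4) for u,v in [proj(c,q+dx*Y+[0,0,k/1e3])]])
cw=calibration('wrist');print('wrist proj of tcp',proj(cw,p),proj(cw,p+[0,0,.03]))
w=grab_frame('wrist');print([(v,w[v,282].tolist()) for v in range(240,375,5)])
"
```

```text
[(-10, 92, 45), (-6, 95, 44), (-2, 90, 44), (2, 92, 46), (6, 90, 27), (10, 118, 73), (14, 109, 76), (18, 109, 67), (22, 123, 92), (26, 200, 136), (30, 170, 108), (34, 80, 7), (38, 78, 10), (42, 70, 5), (46, 73, 7), (50, 85, 6), (54, 86, 6), (58, 70, 3), (62, 85, 8)]
[(-10, 96, 46), (-6, 96, 51), (-2, 95, 53), (2, 94, 34), (6, 84, 24), (10, 88, 26), (14, 90, 25), (18, 75, 5), (22, 54, 5), (26, 43, 2), (30, 48, 1), (34, 51, 7), (38, 38, 3), (42, 37, 6), (46, 42, 1), (50, 40, 1), (54, 42, 3), (58, 40, 3), (62, 43, 11)]
[(-10, 88, 43), (-6, 92, 49), (-2, 93, 51), (2, 96, 46), (6, 90, 50), (10, 98, 53), (14, 88, 53), (18, 57, 15), (22, 57, 2), (26, 41, 5), (30, 45, 4), (34, 47, 2), (38, 37, 1), (42, 45, 6), (46, 44, 5), (50, 38, 4), (54, 41, 1), (58, 56, 1), (62, 64, 4)]
[(-10, 101, 54), (-6, 102, 47), (-2, 100, 53), (2, 100, 47), (6, 96, 55), (10, 96, 53), (14, 99, 46), (18, 94, 54), (22, 94, 39), (26, 97, 40), (30, 91, 19), (34, 74, 13), (38, 86, 9), (42, 82, 7), (46, 88, 10), (50, 83, 8), (54, 74, 9), (58, 51, 5), (62, 87, 7)]
[(-10, 100, 54), (-6, 104, 53), (-2, 103, 57), (2, 104, 52)
[... 419 characters left out ...]
54, 68, 6), (58, 119, 8), (62, 101, 3)]
wrist proj of tcp [282.40756885 244.7581182 ] [282.22743559 268.14571485]
[(240, [188, 212, 220]), (245, [189, 215, 224]), (250, [29, 30, 29]), (255, [30, 32, 30]), (260, [28, 29, 29]), (265, [32, 36, 34]), (270, [26, 29, 27]), (275, [30, 29, 28]), (280, [32, 32, 31]), (285, [74, 73, 75]), (290, [73, 77, 77]), (295, [76, 79, 82]), (300, [74, 75, 79]), (305, [76, 77, 80]), (310, [75, 76, 80]), (315, [75, 77, 80]), (320, [74, 75, 78]), (325, [75, 77, 80]), (330, [5, 236, 242]), (335, [197, 217, 224]), (340, [243, 243, 241]), (345, [243, 242, 241]), (350, [244, 245, 243]), (355, [35, 43, 55]), (360, [34, 34, 35]), (365, [37, 37, 38]), (370, [32, 32, 32])]
```

The cameras show the shut fingertips ending about 17 mm behind the reported TCP, so the last push came too high. The pad is now at q≈1.0. I'll redo the push with the TCP 17 mm lower, checking the force in stages.

Emit:
move_arm:
  jaw: [255,255,255,255,255,255]
  dp:
    - [0,-0.001,0.045]
    - [0,0,0.046]
    - [0,0,0]
    - [-0.034,0,0]
    - [-0.034,0,0]
    - [0,0,0]
  rotation:
    - [0,0,0]
    - [0,0,0]
    - [0,0,0]
    - [0,0,0]
    - [0,0,0]
    - [0,0,0]

```text
clock: 20.75
position: [0.6013, -0.0155, 0.2644]
tool_rot: [3.141, -0.003, 0.582]
force: [0.1, 0.8, 0.4]
grip_width: 0.0004
```

Emit:
move_arm:
  jaw: [255,255,255,255,255]
  dp:
    - [-0.01,0,0]
    - [-0.01,0,0]
    - [-0.0144,0,0.0057]
    - [-0.0144,0,0.0057]
    - [0,0,0]
  rotation:
    - [0,0,0]
    - [0,0,0]
    - [0,0,0]
    - [0,0,0]
    - [0,0,0]

```text
clock: 21.38
position: [0.5682, -0.0361, 0.2526]
tool_rot: [-3.141, 0.0, 0.583]
force: [0.5, 0.2, 1.4]
grip_width: 0.0001
```

```bash
cat >> h.py <<'E'
def yel():
    im=grab_frame('scene');h=cv2.cvtColor(im,cv2.COLOR_BGR2HSV);m=(h[...,0]>22)&(h[...,0]<34)&(h[...,1]>150)&(h[...,2]>90);k=np.zeros_like(m);k[170:260,240:380]=1
    n,l,s,ce=cv2.connectedComponentsWithStats((m&k).astype(np.uint8));print("yellow",[(s[i].tolist(),ce[i].round(1).tolist()) for i in range(1,n) if s[i][4]>5])
E
python3 -c "
from h import *
st();yel()"
```

```text
tcp in rest frame mm [  0.7  69.9 127.6] grasp [  0.7  69.9 146.6] tool axes (cols) in stand
 [[ 0.     1.    -0.001]
 [ 1.    -0.    -0.   ]
 [-0.    -0.001 -1.   ]] 
q [-0.59  0.5   0.8   1.72 -0.4   1.09 -0.65] F [0.5 0.2 1.4] t 21.375 w 8.426867791302159e-05
yellow [([290, 198, 16, 25, 188], [295.8, 210.4])]
```

The push is working: the pad is at q≈0.8 and the force is near zero. Continuing.

Emit:
move_arm:
  jaw: [255,255,255,255,255,255,255]
  dp:
    - [-0.0137,0,0.0083]
    - [-0.0137,0,0.0083]
    - [-0.012,0,0.0112]
    - [-0.012,0,0.0112]
    - [-0.0095,0,0.0137]
    - [-0.0095,0,0.0137]
    - [0,0,0]
  rotation:
    - [0,0,0]
    - [0,0,0]
    - [0,0,0]
    - [0,0,0]
    - [0,0,0]
    - [0,0,0]
    - [0,0,0]

```text
clock: 22.3
position: [0.5213, -0.0669, 0.1989]
tool_rot: [-3.14, 0.001, 0.583]
force: [-0.4, 0.1, -0.2]
grip_width: -0.0002
```

```bash
python3 -c "
from h import *
p,r=st();yel();print((r.T@(np.array([0,.004,.049])-p)/.8).round(4))
c=calibration('scene')
for q in(0,.1,.2,.3):print(q,proj(c,M+S@(np.array([0,125-125*np.cos(q)+26*np.sin(q),40+125*np.sin(q)+26*np.cos(q)])/1e3)).round(1))"
```

```text
tcp in rest frame mm [ 0.6 13.7 73.9] grasp [ 0.6 13.8 92.9] tool axes (cols) in stand
 [[-0.     1.    -0.001]
 [ 1.     0.    -0.001]
 [-0.001 -0.001 -1.   ]] 
q [-0.55  0.48  0.78  1.9  -0.42  0.94 -0.56] F [-0.4  0.1 -0.2] t 22.3 w -0.00018533782884078094
yellow [([258, 219, 19, 19, 96], [263.4, 230.8])]
[-0.0122 -0.0007  0.0311]
0 [261.6 237.9]
0.1 [263.3 234.4]
0.2 [265.6 230.9]
0.3 [268.8 227.4]
```

Now the last part, in small steps.

Emit:
move_arm:
  jaw: [255,255,255,255]
  dp:
    - [-0.005,0,0.009]
    - [-0.004,0,0.01]
    - [-0.002,0,0.008]
    - [0,0,0]
  rotation:
    - [0,0,0]
    - [0,0,0]
    - [0,0,0]
    - [0,0,0]

```text
clock: 22.85
position: [0.5144, -0.0715, 0.1776]
tool_rot: [-3.141, 0.0, 0.583]
force: [-0.2, 0.2, 0.1]
grip_width: -0.0001
```

Emit:
move_arm:
  jaw: [255,255]
  dp:
    - [0,0,0.003]
    - [0,0,0]
  rotation:
    - [0,0,0]
    - [0,0,0]

```text
clock: 23.1
position: [0.5148, -0.0714, 0.1756]
tool_rot: [-3.141, -0.001, 0.584]
force: [-0.2, 0.4, 0.8]
grip_width: 0.0005
```

Emit:
move_arm:
  jaw: [255,255]
  dp:
    - [0,0,0.003]
    - [0,0,0]
  rotation:
    - [0,0,0]
    - [0,0,0]

```text
clock: 23.35
position: [0.5148, -0.0714, 0.1732]
tool_rot: [-3.141, -0.0, 0.584]
force: [0.0, -0.4, 0.6]
grip_width: -0.0002
```

Emit:
move_arm:
  jaw: [255,255]
  dp:
    - [0,0,0.002]
    - [0,0,0]
  rotation:
    - [0,0,0]
    - [0,0,0]

```text
clock: 23.6
position: [0.5148, -0.0714, 0.1716]
tool_rot: [-3.141, -0.0, 0.584]
force: [0.0, 0.6, -0.2]
grip_width: -0.0002
```

Emit:
move_arm:
  jaw: [255,255]
  dp:
    - [0,0,0.002]
    - [0,0,0]
  rotation:
    - [0,0,0]
    - [0,0,0]

```text
clock: 23.85
position: [0.5148, -0.0714, 0.17]
tool_rot: [-3.141, -0.0, 0.584]
force: [0.4, 0.3, -0.6]
grip_width: 0.0001
```

Emit:
move_arm:
  jaw: [255,255]
  dp:
    - [0,0,0.002]
    - [0,0,0]
  rotation:
    - [0,0,0]
    - [0,0,0]

```text
clock: 24.1
position: [0.5148, -0.0714, 0.1684]
tool_rot: [-3.141, -0.0, 0.584]
force: [-0.1, -0.5, 0.7]
grip_width: -0.0002
```

```bash
python3 -c "
from h import *
p,r=st();yel()"
```

```text
tcp in rest frame mm [ 0.7  5.9 43.4] grasp [ 0.7  5.8 62.4] tool axes (cols) in stand
 [[-0.001  1.    -0.   ]
 [ 1.     0.001  0.   ]
 [ 0.    -0.    -1.   ]] 
q [-0.52  0.51  0.75  1.94 -0.46  0.86 -0.51] F [-0.1 -0.5  0.7] t 24.1 w -0.000212411937394009
yellow [([253, 229, 5, 17, 63], [254.6, 236.1])]
```

Emit:
move_arm:
  jaw: [255,255]
  dp:
    - [0,0,0.002]
    - [0,0,0]
  rotation:
    - [0,0,0]
    - [0,0,0]

```text
clock: 24.4
position: [0.5148, -0.0714, 0.1668]
tool_rot: [-3.141, -0.001, 0.584]
force: [-0.2, 0.1, -1.1]
grip_width: -0.0002
```

Emit:
move_arm:
  jaw: [255,255]
  dp:
    - [0,0,0.002]
    - [0,0,0]
  rotation:
    - [0,0,0]
    - [0,0,0]

```text
clock: 24.65
position: [0.5149, -0.0715, 0.1662]
tool_rot: [-3.141, -0.002, 0.583]
force: [-7.1, 1.7, 23.6]
grip_width: 0.0
```

```bash
python3 -c "
from h import *
p,r=st();yel();c=calibration('scene')
for q in(0,.05,.1):print(q,[proj(c,M+S@(np.array([x,125-s*np.cos(q)+26*np.sin(q),40+s*np.sin(q)+26*np.cos(q)])/1e3)).round(1).tolist() for x in(-17,17) for s in(107,143)])"
```

```text
tcp in rest frame mm [ 0.9  5.9 41.2] grasp [ 0.9  5.9 60.2] tool axes (cols) in stand
 [[-0.     1.    -0.001]
 [ 1.     0.     0.002]
 [ 0.002 -0.001 -1.   ]] 
q [-0.51  0.51  0.75  1.94 -0.46  0.86 -0.51] F [-7.1  1.7 23.6] t 24.65 w 4.9947913611472765e-05
yellow [([253, 229, 5, 17, 67], [254.6, 236.4])]
0 [[271.7, 229.3], [251.5, 229.8], [272.0, 246.2], [251.3, 246.7]]
0.05 [[272.4, 227.8], [252.1, 227.7], [272.8, 244.8], [252.0, 244.7]]
0.1 [[273.4, 226.3], [253.0, 225.7], [273.8, 243.3], [252.8, 242.8]]
```

The head is on its stop: 24 N, and the pad's rows 229–246 match q=0. Retreating upward.

Emit:
move_arm:
  jaw: [255,255,255,255,255,255]
  dp:
    - [0,0,-0.01]
    - [0,0,-0.04]
    - [0,0,-0.06]
    - [0,0,-0.06]
    - [0,0,-0.06]
    - [0,0,0]
  rotation:
    - [0,0,0]
    - [0,0,0]
    - [0,0,0]
    - [0,0,0]
    - [0,0,0]
    - [0,0,0]

```text
clock: 25.45
position: [0.5159, -0.0719, 0.3522]
tool_rot: [3.14, -0.005, 0.584]
force: [0.5, 1.1, -1.7]
grip_width: -0.0003
```

```bash
python3 -c "
from h import *
p,r=st();yel()
c=calibration('wrist');im=grab_frame('wrist');h=cv2.cvtColor(im,cv2.COLOR_BGR2HSV)
m=(h[...,0]>22)&(h[...,0]<34)&(h[...,1]>150)&(h[...,2]>90);n,l,s,ce=cv2.connectedComponentsWithStats(m.astype(np.uint8));print('wrist yellow',[(s[i].tolist(),ce[i].round(1).tolist()) for i in range(1,n) if s[i][4]>40])
for q in(0,.05,.1):print(q,proj(c,M+S@(np.array([0,125-125*np.cos(q)+26*np.sin(q),40+125*np.sin(q)+26*np.cos(q)])/1e3)).round(1))
# orange / label edges beside head
o=orange(im);n,l,s,ce=cv2.connectedComponentsWithStats(o.astype(np.uint8));print('orange',[(s[i].tolist()) for i in range(1,n) if s[i][4]>60])
for e in(-45,-35,40,48):
  f=lambda x,z:proj(c,M+S@np.array([x,e/1e3,z]));v=int(round(f(0,.0185)[1]))
  a=f(-.026,0)[0];b=f(.026,0)[0];row=h[v].astype(int);lab=[u for u in range(int(a),int(b)) if row[u,1]<110];og=[u for u in range(int(a)-4,int(b)+5) if row[u,1]>180 and row[u,2]>140 and row[u,0]<24]
  print(e,v,'sil pred',a.round(1),b.round(1),'axis-top',f(0,.0185)[0].round(1),'label',lab[:1],lab[-1:],'orange',og[:1],og[-1:])
print('ends pred orange y=+-56',proj(c,M+S@np.array([0,.056,.0185])),proj(c,M+S@np.array([0,-.056,.0185])))
t0=cv2.imread('pics/top0.png');t=grab_frame('top');d=cv2.absdiff(t0,t).max(2)
for nm,(x,y) in dict(jar=(222,165),ca=(273,283),cb=(424,165)).items():print(nm,'diff',d[y-30:y+30,x-30:x+30].mean().round(1))
"
```

```text
tcp in rest frame mm [  1.8   6.5 227.2] grasp [  1.7   6.4 246.2] tool axes (cols) in stand
 [[-0.001  1.     0.002]
 [ 1.     0.001  0.005]
 [ 0.005  0.002 -1.   ]] 
q [-0.66  0.31  0.91  1.7  -0.26  1.25 -0.69] F [ 0.5  1.1 -1.7] t 25.45 w -0.0002740114089222146
yellow [([253, 229, 19, 17, 317], [262.0, 237.1])]
wrist yellow [([0, 69, 40, 62, 1885], [17.6, 100.7]), ([267, 179, 29, 29, 815], [281.4, 193.0])]
0 [281.8 193.4]
0.05 [281.7 193.4]
0.1 [281.7 193.2]
orange [[263, 137, 6, 33, 125], [293, 137, 8, 33, 192]]
-45 218 sil pred 263.3 300.6 axis-top 281.9 label [263] [291] orange [265] [298]
-35 211 sil pred 263.2 300.7 axis-top 281.9 label [263] [299] orange [] []
40 153 sil pred 262.2 301.8 axis-top 281.9 label [262] [292] orange [263] [299]
48 147 sil pred 262.1 301.9 axis-top 281.9 label [262] [292] orange [263] [300]
ends pred orange y=+-56 [281.92638702 140.35544201] [281.93108244 225.64834589]
jar diff 22.4
ca diff 22.6
cb diff 82.9
```

```bash
python3 -c "
from h import *
a=cv2.imread('pics/scene0.png');b=grab_frame('scene');ga,gb=[cv2.cvtColor(i,cv2.COLOR_BGR2GRAY).astype(np.float32) for i in(a,b)]
for nm,(x,y,w,h_) in dict(ca=(210,190,65,42),cb=(215,355,68,52),jarcap=(342,192,22,40),caniEnds=(212,235,22,36),caniEnd2=(296,235,18,36)).items():
  tm=cv2.matchTemplate(gb[y-8:y+h_+8,x-8:x+w+8],ga[y:y+h_,x:x+w],cv2.TM_CCOEFF_NORMED);_,v,_,l=cv2.minMaxLoc(tm);print(nm,round(v,3),'shift',l[0]-8,l[1]-8)
"
```

```text
ca 0.938 shift 0 0
cb 0.999 shift 0 0
jarcap 0.984 shift 0 0
caniEnds 0.996 shift 0 0
caniEnd2 0.846 shift -1 -3
```

```bash
python3 -c "
from workcell import workorder,bot
print(workorder.job_done(),bot.observe()['clock'])"
```

```text
the job is handed in; nothing more can be done
the job is handed in; nothing more can be done
```

The canister now lies in both V-rests with the bar code up, and the reader head is fully down over it. I handed the job in at about 26 s on the robot's clock.

I gripped the canister with the tool tilted, lifted it about 4 mm and turned it about 76°. Then I set it back in the rests, let go and pushed the head shut on its yellow pad.

**Last checks:**
- **Flat:** seen from straight above before the head came down, it was about 2–3° off vertical (an estimate, good to about 1°). I left it there.
- **Head:** in the last pictures the pad sits within 1 pixel of where it should be fully down. The final push ended against a hard stop at 24 N.
- **Surroundings:** both cartons and the jar show no shift in the scene picture. The canister's near end also shows none.
- **Disagreed:** the far canister end matched the first picture less well (0.85, up to 3 pixels off), probably because the head now shows beside it. A raw top-view difference at the jar and cartons was not zero either. I put that down to the arm and its shadow, and relied on the scene picture.

**What went wrong on the way:**
- **First grip:** it closed short of the canister's axis and read 55 N at the wrist, so I opened and gripped again deeper.
- **Setting down:** the first try pressed the canister into a rest with about 47 N, so I eased it back before letting go.
- **First head push:** it came too high and reached about 97 N at the wrist on the end of the head. That is below the 120 N limit, but it was through the fingertips, and I backed off at once. In the pictures the shut fingertips end about 17 mm short of the reported tool tip, so I allowed for that on the second push.

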